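Lid the unfired jars for the kiln

TASK

The four dry clay jars are going into the bisque kiln with their lids on, so that jar and lid shrink together: put on every jar the lid of its own clay and its own size (red on red, white on white, large on large, small on small), seated flat with its flange down in the mouth. Unfired clay is fragile: set the lids down gently and leave the jars standing where they are.

Things in the scene. Friction and masses are not known exactly. Their poses are not given: they have to be found in the camera images.
- lid_red_large_knob (a point): large brick-red clay lid, knob up: brim 88 mm across, upright round knob 26 mm wide. Point: on the axis at mid-knob, where it is gripped; z up. Knob top 12 mm above it, straight sides 7 mm up to 7 mm down, lid's upper face 17 mm down, brim underside 27 mm down, flange underside 36 mm down (it stands on it). Flange: ring under the brim, 64 mm across, tapering to 56 mm.
- lid_red_small_knob (a point): small brick-red clay lid, knob up: brim 68 mm across, upright round knob 20 mm wide. Point: on the axis at mid-knob, where it is gripped; z up. Knob top 12 mm above it, straight sides 7 mm up to 7 mm down, lid's upper face 17 mm down, brim underside 27 mm down, flange underside 36 mm down (it stands on it). Flange: ring under the brim, 44 mm across, tapering to 36 mm.
- lid_white_large_knob (a point): large off-white clay lid, knob up: brim 88 mm across, upright round knob 26 mm wide. Point: on the axis at mid-knob, where it is gripped; z up. Knob top 12 mm above it, straight sides 7 mm up to 7 mm down, lid's upper face 17 mm down, brim underside 27 mm down, flange underside 36 mm down (it stands on it). Flange: ring under the brim, 64 mm across, tapering to 56 mm.
- lid_white_small_knob (a point): small off-white clay lid, knob up: brim 68 mm across, upright round knob 20 mm wide. Point: on the axis at mid-knob, where it is gripped; z up. Knob top 12 mm above it, straight sides 7 mm up to 7 mm down, lid's upper face 17 mm down, brim underside 27 mm down, flange underside 36 mm down (it stands on it). Flange: ring under the brim, 44 mm across, tapering to 36 mm.
- jar_red_large_mouth (a point): large open brick-red clay jar, 88 mm high, belly 94 mm across, loose, upright on a grey board. Point: centre of the mouth in the plane of the rim; z up. Rim 82 mm across outside, mouth 72 mm inside. Its lid's flange drops in with 4 mm of play all round; the brim then rests on the rim, mid-knob 27 mm above this point.
- jar_red_small_mouth (a point): small open brick-red clay jar, 64 mm high, belly 72 mm across, loose, upright on a grey board. Point: centre of the mouth in the plane of the rim; z up. Rim 62 mm across outside, mouth 52 mm inside. Its lid's flange drops in with 4 mm of play all round; the brim then rests on the rim, mid-knob 27 mm above this point.
- jar_white_large_mouth (a point): large open off-white clay jar, 88 mm high, belly 94 mm across, loose, upright on a grey board. Point: centre of the mouth in the plane of the rim; z up. Rim 82 mm across outside, mouth 72 mm inside. Its lid's flange drops in with 4 mm of play all round; the brim then rests on the rim, mid-knob 27 mm above this point.
- jar_white_small_mouth (a point): small open off-white clay jar, 64 mm high, belly 72 mm across, loose, upright on a grey board. Point: centre of the mouth in the plane of the rim; z up. Rim 62 mm across outside, mouth 52 mm inside. Its lid's flange drops in with 4 mm of play all round; the brim then rests on the rim, mid-knob 27 mm above this point.
There are look-alikes about, which are no part of the job. Leave any green look-alike of the part that bears jar_white_large_mouth alone.

How it is judged:
By the outcome, as a careful person would: the job done as asked, in the order asked, and still so for the second after the job is handed in, with the robot touching nothing.
It also fails if it takes over 99 s, if anything falls off the work surface, if the arm or the gripper's body presses on something with over 40 N, if the wrist force passes 120 N, or if a joint passes its speed limit or range.

ROBOT

A 6-joint arm with a two-finger parallel gripper is mounted at the origin on a cart in front of the work surface, level with it; the furniture and walls round the work are solid. World frame = base frame: x ahead of the robot, y to its left, z up, the work surface at z = 0. Lengths are in mm, angles in rad, forces in N, time in s.
With the tool pointing down it reaches from about 250 to 725 mm from the base axis. Payload 4 kg.
Tool frame: the origin (TCP) lies midway between the tips of the shut fingers; the grasp point (between the pads) lies 19 mm behind it; z points along the fingers, y is the line along which they close (so a half turn about z gives the same grasp; the last joint's range is limited). The gripper opens to 85 mm and grips with 20 to 120 N. Pads are 22 mm wide; open, the fingers measure 114 mm over their backs; the gripper's body (76 mm by 85 mm) begins 54 mm behind the grasp point. The pads swing forward as they close: fully open they stand 13 mm farther back than shut.
Start: joints at [1.312, 0.241, 0.005, 1.335, 0, 1.571], TCP at [127.958, 483.349, 231.306] pointing down, gripper open.
Joint ranges: [-2.72, 2.72], [-1.05, 1.87], [-1.09, 1.28], [-1.99, 2.15], [-1.42, 1.44], [-3.14, 3.14]. Speed limits (rad/s): [2.79, 2.79, 3.14, 3.14, 3.14, 3.14].

INTERFACE

Orientations are given as a 3x3 rotation matrix whose columns are the frame's x, y, z axes.
In Python, from bench import env gives the robot as it stands.
- The arm moves only by the tool jog_arm, never from a script. Its argument "increments" is text: rows parted by semicolons, each of 5 numbers parted by spaces: the finger opening in mm, from 0 to 85.4, then the shift along the tool's x, y, z in mm, then the turn about the tool's z in rad. In form: jaw tx ty tz spin; .... A call has 1 to 5 rows; each row shifts and turns the commanded pose from where the row before left it, along the tool's axes as they then stand; what a row does not reach is not made up. A row lasts 1/12 s, in which the tool goes at most 41.7 mm and 7.16 degrees, less where a joint would pass 70% of its speed; a pose out of reach is approached as far as the arm can. A call with a gripper value outside its range is refused whole. The fingers move at their own pace and stop on an object; the grip force is fixed at half the most. Time passes only in rows, so rows that do not move let the fingers close. It gives the time, the measured TCP pose, the force, the opening and the grip force at its end, in the units of the state.
- env.observe(): the state, without advancing time (a new reading comes with each control period).
- env.get_image(name): name is "side" or "top" or "wrist"; returns a dict with "img" (400x640x3 uint8, red, green, blue), "vfov" (degrees; the focal length in pixels is half the picture's height over the tangent of half this angle, whatever the lens; pixels are square), "cx", "cy" (the principal point, pixels), "R" (3x3) and "t" (3): a world point X has camera coordinates R X + t. Camera axes: x right, y down, z forward; pixel columns grow to the right and rows downward; lengths in mm; the calibration is good to about 2 mm. A picture is of the moment at which its call begins. There is no depth.
- env.sign_off(): hands the job in; it is judged then, once.
The state is a dict: "clock": time; "qpos": joint angles; "joint_vel": joint speeds; "joint_torque": joint torques, N m; "tool_pos": TCP position; "tcp_rot": TCP orientation; "contact_force": force on the tool from outside, world axes, zero at the start; "wrist_torque": the same for the moment, N m; "gripper_width": finger opening in mm; "grasp_force": force on a finger pad.
Only numpy, scipy, OpenCV 4.12 (cv2) and the standard library are available. Lean on these libraries where they do the work, as an engineer would, in place of code of your own. Each camera call takes 0.05 s, during which the arm holds its last target. There are 200 camera calls.

## Working session

There is one attempt and no reset: what is moved stays moved. The work goes in short steps, Python scripts to look and compute and a tool call to move; the robot and the scene stay as the last step left them, time stands still between calls to the robot, and variables do not carry over. Pictures are saved under pics/ and viewed, at most 14 in all, crops included, and the job is handed in when it is done.

Besides the shell and the picture viewer there is one more tool, called after "Call:" by a JSON object that holds its "name" and its "arguments", one argument or row to a line. jog_arm: Moves the arm, as the interface text tells. Its arguments: {"type":"object","properties":{"increments":{"type":"string"}},"required":["increments"]}

```bash
mkdir -p pics; ls; python3 - <<'E'
from bench import env
import cv2
for n in("top","side"):
    c=env.get_image(n); cv2.imwrite(f"pics/{n}0.png",c["img"][:,:,::-1]); print(n,c["vfov"],c["cx"],c["cy"],c["R"],c["t"])
s=env.observe(); print(s["tcp_rot"],s["tool_pos"],s["clock"])
E
```

```text
pics
top 49.45823218768163 321.74805606968664 196.21711225286947 [[-0.06458939 -0.99790324 -0.00416465]
 [-0.97706037  0.06408791 -0.20309054]
 [ 0.20293161 -0.00904838 -0.97915111]] [  79.99642995  531.0486514  1060.97190938]
side 46.26966261923959 320.71468778915727 199.73892134365875 [[-0.96279162  0.27003661 -0.01060802]
 [ 0.2122337   0.73123407 -0.64826969]
 [-0.1672996  -0.62640001 -0.7613369 ]] [ 491.6699567   -91.48762148 1300.14929243]
[[-9.66702307e-01  2.55903055e-01 -5.25863191e-04]
 [ 2.55903593e-01  9.66700556e-01 -1.84018951e-03]
 [ 3.74421217e-05 -1.91348572e-03 -9.99998169e-01]] [127.80392212 482.78714826 230.51261857] 0.1
```

View pics/top0.png

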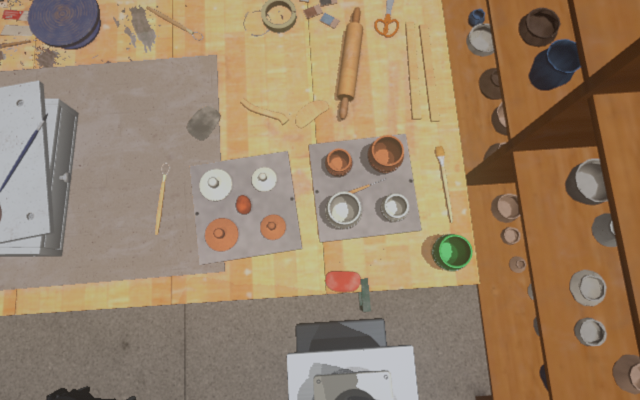

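View pics/side0.png

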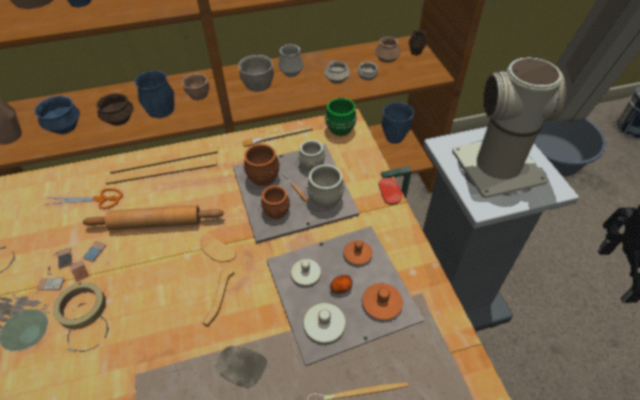

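Candidates (top view):
- Lids: white large (215,185), white small (263,179), red large (221,234), red small (272,227).
- Jars: red small (339,162), red large (387,154), white large (344,210), white small (396,208).
- Look-alikes: green jar (454,252), which I leave alone, and the shelf pots. The red-brown blob at (243,204) is not a lid.

Close crops next.

```bash
python3 - <<'E'
import cv2
t=cv2.imread("pics/top0.png")[130:266,190:426]; cv2.imwrite("pics/topc.png",cv2.resize(t,None,fx=3.3,fy=3.3,interpolation=cv2.INTER_CUBIC))
t=cv2.imread("pics/side0.png")[135:355,230:430]; cv2.imwrite("pics/sidec.png",cv2.resize(t,None,fx=2.7,fy=2.7,interpolation=cv2.INTER_CUBIC))
E
```

```text
(no output)
```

View pics/topc.png

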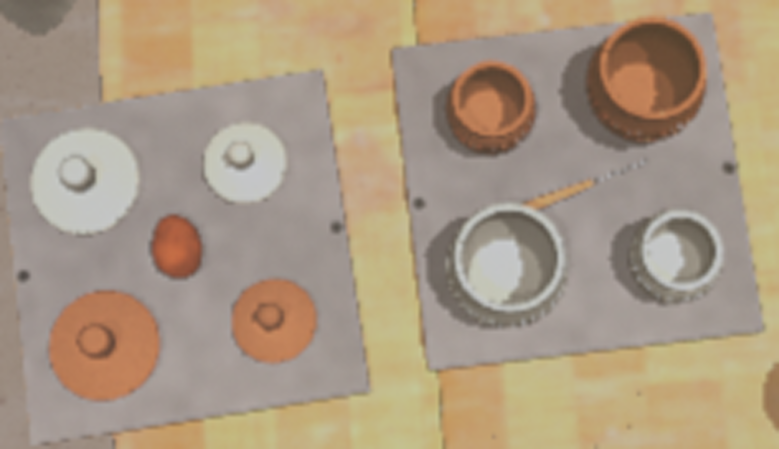

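View pics/sidec.png

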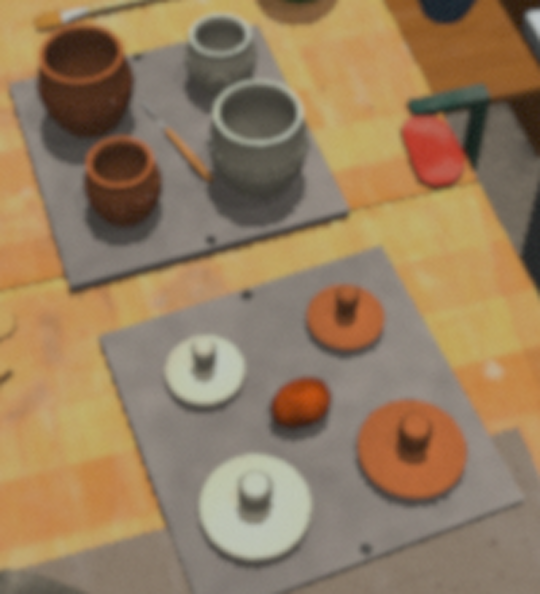

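```bash
cat > h.py <<'E'
import numpy as np
from bench import env
def ray(c,u,v):
    f=200/np.tan(np.radians(c["vfov"])/2); R=np.array(c["R"]); t=np.array(c["t"])
    d=R.T@np.array([(u-c["cx"])/f,(v-c["cy"])/f,1]); return -R.T@t, d/np.linalg.norm(d)
def atz(c,u,v,z):
    o,d=ray(c,u,v); return o+d*(z-o[2])/d[2]
def tri(rs):
    A=sum(np.eye(3)-np.outer(d,d) for o,d in rs); b=sum((np.eye(3)-np.outer(d,d))@o for o,d in rs)
    x=np.linalg.solve(A,b); return x,[np.linalg.norm(np.cross(x-o,d)) for o,d in rs]
E
python3 - <<'E'
from h import *
np.set_printoptions(precision=1,suppress=True)
T=env.get_image("top");S=env.get_image("side")
P=dict(WL=((84,181),(255,505)),WS=((245,163),(204,370)),RL=((104,345),(411,448)),RS=((274,320),(345,318)),
jRS=((492,101),(124,168)),jRL=((652,70),(85,61)),jWL=((509,258),(258,117)),jWS=((681,251),(221,41)))
for k,(a,b) in P.items():
    z=(10+17 if 0 else 19+8) if k[0]!='j' else (96 if 'L' in k else 72)
    a=(190+a[0]/3.3,130+a[1]/3.3); b=(230+b[0]/2.7,135+b[1]/2.7)
    x,r=tri([ray(T,*a),ray(S,*b)]); print(k,x,r[0],atz(T,*a,z)[:2],atz(S,*b,z)[:2])
E
```

```text
WL [592.1 324.6  23.4] 1.2606759444200692 [590.  324.3] [593.6 325.6]
WS [599.3 194.7  21.1] 1.46559476009556 [596.4 194.6] [601.2 197.4]
RL [458.4 311.1  22.1] 1.1859526003200682 [456.7 310.6] [460.8 312.9]
RS [469.3 177.   20.4] 0.7034510040742333 [467.7 176.6] [471.6 180.7]
jRS [623.1  -5.2  66.7] 0.4513524384252694 [621.9  -5.1] [623.2  -0.3]
jRL [ 632.9 -128.5   89.1] 0.6824848293136885 [ 631.5 -127.6] [ 633.  -120.9]
jWL [494.3  -8.1  92.5] 0.74601055436571 [493.   -7.5] [495.8  -5.4]
jWS [ 495.  -141.1   66.6] 0.04475915981492796 [ 494.  -140.1] [ 496.4 -135.7]
```

Call:
{"name": "jog_arm", "arguments": {
  "increments": "60 0 0 0 -0.0863; 60 0 0 0 -0.0863; 60 0 0 0 -0.0863; 60 -36 -19 0 0; 60 -36 -19 0 0"
}}

```text
clock: 0.62
tool_pos: [199.2, 445.7, 230.9]
tcp_rot: [[-1.0, -0.006, -0.0], [-0.006, 1.0, -0.0], [0.0, -0.0, -1.0]]
contact_force: [1.3, 0.9, 0.2]
gripper_width: 60.0
grasp_force: 0.0
```

Call:
{"name": "jog_arm", "arguments": {
  "increments": "60 -36 -19 0 0; 60 -36 -19 0 0; 60 -36 -19 0 0; 60 -36 -19 0 0; 60 -36 -19 0 0"
}}

```text
clock: 1.03
tool_pos: [381.4, 349.1, 231.3]
tcp_rot: [[-1.0, -0.0, -0.0], [-0.0, 1.0, 0.0], [0.0, 0.0, -1.0]]
contact_force: [-0.4, 1.0, -0.3]
gripper_width: 60.4
grasp_force: 0.0
```

```bash
python3 - <<'E'
from h import *
import cv2
np.set_printoptions(precision=3,suppress=True)
c=env.get_image("wrist"); cv2.imwrite("pics/w1.png",c["img"][:,:,::-1]); s=env.observe()
R=np.array(c["R"]);t=np.array(c["t"]); o=-R.T@t
Q=np.array(s["tcp_rot"]); p=np.array(s["tool_pos"])
print(c["vfov"],c["cx"],c["cy"],R,"cam in tool",Q.T@(o-p)); print(p,Q,s["qpos"],s["contact_force"],s["clock"],s["gripper_width"])
E
```

```text
67.81863753936884 320.54102742775785 196.4865367674667 [[ 0.     1.     0.   ]
 [ 0.954 -0.     0.3  ]
 [ 0.3    0.    -0.954]] cam in tool [  82.309    2.972 -143.352]
[387.863 345.526 230.98 ] [[-1.     0.008  0.005]
 [ 0.007  1.    -0.003]
 [-0.005 -0.003 -1.   ]] [ 0.731  0.278  0.053  1.345 -0.006  0.739] [ 4.934 -0.046  0.641] 1.0833 59.856357922670774
```

View pics/w1.png

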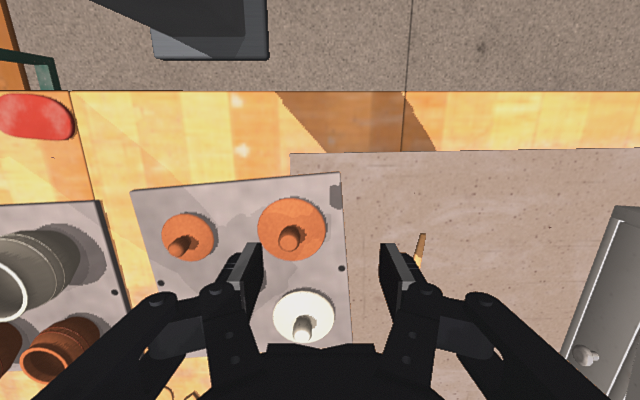

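Call:
{"name": "jog_arm", "arguments": {
  "increments": "60 -36 -19 20 0; 60 -36 -19 20 0; 60 -6 -1 20 0; 60 0 0 0 0; 60 0 0 0 0"
}}

```text
clock: 1.5
tool_pos: [451.1, 313.6, 173.2]
tcp_rot: [[-1.0, 0.001, -0.004], [0.001, 1.0, -0.002], [0.004, -0.002, -1.0]]
contact_force: [-0.2, -0.2, 0.3]
gripper_width: 59.7
grasp_force: 0.0
```

```bash
cat >> h.py <<'E'
import cv2
B=3.0
def proj(c,X):
    f=200/np.tan(np.radians(c["vfov"])/2); q=np.array(c["R"])@np.asarray(X).T+np.array(c["t"])[:,None]
    return np.c_[f*q[0]/q[2]+c["cx"],f*q[1]/q[2]+c["cy"]]
def ring(x,y,z,d):
    a=np.linspace(0,2*np.pi,60); return np.c_[x+d/2*np.cos(a),y+d/2*np.sin(a),z+0*a]
def lid(x,y,big,z0):   # z0 = flange underside
    D,k=(88,26) if big else (68,20)
    return np.r_[ring(x,y,z0+9,D),ring(x,y,z0+19,D),ring(x,y,z0+48,k-4),ring(x,y,z0+44,k)]
def centroid(h):
    m=cv2.moments(h.astype(np.float32)); return np.array([m["m10"],m["m01"]])/m["m00"],m["m00"]
def fitlid(c,xy,big,red,z0=B):
    hsv=cv2.cvtColor(c["img"],cv2.COLOR_RGB2HSV).astype(int)
    m=((hsv[...,0]<=14)&(hsv[...,1]>110)) if red else ((hsv[...,1]<50)&(hsv[...,2]>165))
    mask=m.astype(np.uint8); roi=np.zeros_like(mask)
    h=cv2.convexHull(proj(c,lid(*xy,big,z0)).astype(np.float32)); cc,_=centroid(h)
    cv2.fillConvexPoly(roi,((h-cc)*1.3+cc).astype(int),1); mask&=roi
    cs,_=cv2.findContours(mask,0,2); k=cv2.convexHull(max(cs,key=cv2.contourArea))
    xy=np.array(xy,float); mc,ma=centroid(k)
    for _ in range(6):
        hc,ha=centroid(cv2.convexHull(proj(c,lid(*xy,big,z0)).astype(np.float32)))
        J=np.array([(centroid(cv2.convexHull(proj(c,lid(xy[0]+5*(i==0),xy[1]+5*(i==1),big,z0)).astype(np.float32)))[0]-hc)/5 for i in(0,1)]).T
        xy+=np.linalg.solve(J,mc-hc)
    return xy,ma/ha
E
python3 - <<'E'
from h import *
np.set_printoptions(precision=1,suppress=True)
W=env.get_image("wrist");T=env.get_image("top");S=env.get_image("side")
cv2.imwrite("pics/w2.png",W["img"][:,:,::-1])
s=env.observe(); print(s["tool_pos"],s["contact_force"],s["qpos"],s["clock"])
for n,xy,b,r in(("WL",(592,324),1,0),("WS",(599,195),0,0),("RL",(458,311),1,1),("RS",(469,177),0,1)):
    for k,c in(("w",W),("t",T),("s",S)):
        try: print(n,k,*fitlid(c,xy,b,r))
        except Exception as e: print(n,k,"x",str(e)[:40])
E
```

```text
[451.7 315.6 176. ] [-0.4  0.5 -0.4] [0.6 0.4 0.  1.2 0.  0.6] 1.65
WL w [591.4 323.4] 1.7049370812739773
WL t [594.  327.1] 0.9161468363891841
WL s [592.7 319.1] 0.8882649029023523
WS w [571.2 174.6] 0.23942240540220439
WS t [601.  196.4] 0.8785504533902667
WS s [599.4 188.1] 0.8062838334033123
RL w [460.2 312.1] 0.9673856091515214
RL t [453.8 310.4] 0.7272982980122564
RL s [457.9 307.1] 0.8929883573665122
RS w [471.5 175.8] 0.9114047315797635
RS t [469.9 178.4] 0.8516098145594836
RS s [469.2 172.4] 0.8318451337156623
```

View pics/w2.png

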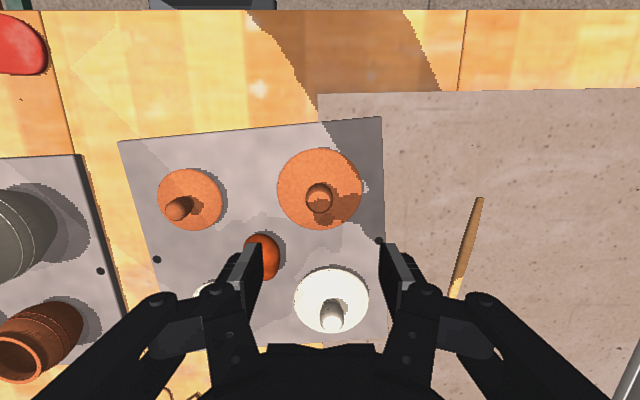

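Call:
{"name": "jog_arm", "arguments": {
  "increments": "60 0 0 0 0; 60 0 0 0 0; 60 0 0 0 0"
}}

```text
clock: 1.9
tool_pos: [451.9, 315.3, 175.6]
tcp_rot: [[-1.0, -0.001, 0.001], [-0.001, 1.0, 0.001], [-0.001, 0.001, -1.0]]
contact_force: [-0.2, 0.5, -0.2]
gripper_width: 60.0
grasp_force: 0.0
```

```bash
python3 - <<'E'
from h import *
np.set_printoptions(precision=2,suppress=True)
for i in range(3):
    W=env.get_image("wrist"); s=env.observe(); print(s["clock"],s["tool_pos"],np.array(s["qpos"]),s["joint_vel"],-np.array(W["R"]).T@np.array(W["t"]),*fitlid(W,(458,311),1,1))
E
```

```text
1.95 [451.91 315.12 175.37] [0.61 0.37 0.04 1.24 0.   0.61] [-0.01  0.01 -0.   -0.    0.    0.  ] [375.1  315.49 318.12] [460.23 312.14] 0.9710352287352909
2.0 [451.96 314.93 175.18] [0.61 0.37 0.04 1.24 0.   0.61] [-0.01  0.01 -0.   -0.    0.    0.  ] [375.17 315.36 317.91] [460.21 312.13] 0.9701934643703555
2.05 [451.98 314.78 174.96] [0.61 0.37 0.04 1.24 0.   0.61] [-0.  0. -0. -0. -0. -0.] [375.25 315.24 317.72] [460.24 312.25] 0.9699071579476755
```

Call:
{"name": "jog_arm", "arguments": {
  "increments": "60 -4 -1 28 0; 60 -4 -1 28 0; 60 0 0 28 0; 60 0 0 28 0; 60 0 0 0 0"
}}

```text
clock: 2.47
tool_pos: [456.3, 309.8, 57.0]
tcp_rot: [[-1.0, -0.0, -0.009], [0.0, 1.0, -0.006], [0.009, -0.006, -1.0]]
contact_force: [-1.3, -1.4, -0.7]
gripper_width: 60.1
grasp_force: 0.0
```

Call:
{"name": "jog_arm", "arguments": {
  "increments": "60 0 0 0 0; 60 0 0 0 0; 60 0 0 0 0"
}}

```text
clock: 2.72
tool_pos: [461.6, 313.6, 64.9]
tcp_rot: [[-1.0, -0.0, 0.003], [-0.0, 1.0, 0.002], [-0.003, 0.002, -1.0]]
contact_force: [0.2, 0.1, 0.7]
gripper_width: 60.2
grasp_force: 0.0
```

```bash
python3 - <<'E'
from h import *
np.set_printoptions(precision=2,suppress=True)
W=env.get_image("wrist"); s=env.observe(); print(s["clock"],s["tool_pos"],*fitlid(W,(458,311),1,1))
cv2.imwrite("pics/w3.png",W["img"][:,:,::-1])
E
```

```text
2.7667 [461.61 313.53  64.86] [460.49 312.17] 0.9774360964855141
```

View pics/w3.png

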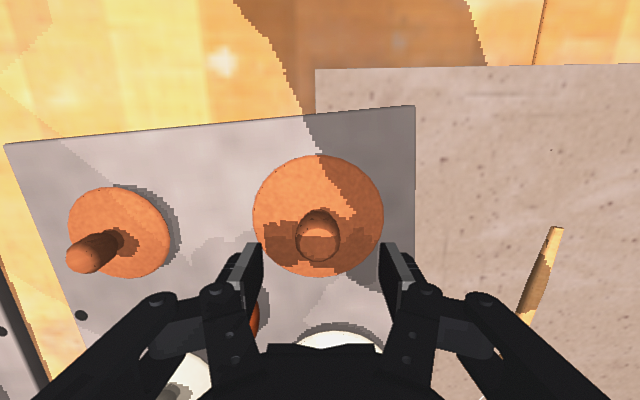

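The wrist picture shows the red large lid centred between the fingers, its brim centre at (318,216) and knob top at (318,240). I can go down.

Call:
{"name": "jog_arm", "arguments": {
  "increments": "60 1 -1 12 0; 60 0 0 12 0; 60 0 0 9 0; 60 0 0 5 0; 60 0 0 1 0"
}}

```text
clock: 3.18
tool_pos: [458.9, 311.4, 23.3]
tcp_rot: [[-1.0, -0.0, -0.001], [-0.0, 1.0, -0.0], [0.001, -0.0, -1.0]]
contact_force: [-0.7, -0.9, -0.1]
gripper_width: 60.1
grasp_force: 0.0
```

Call:
{"name": "jog_arm", "arguments": {
  "increments": "60 0 0 0 0; 60 0 0 0 0; 60 0 0 0 0; 60 0 0 0 0"
}}

```text
clock: 3.52
tool_pos: [459.5, 311.8, 24.2]
tcp_rot: [[-1.0, -0.0, 0.001], [-0.0, 1.0, 0.001], [-0.001, 0.001, -1.0]]
contact_force: [-0.2, 1.0, -0.4]
gripper_width: 60.0
grasp_force: 0.0
```

Call:
{"name": "jog_arm", "arguments": {
  "increments": "40 -1 0 0 0; 30 0 0 1 0; 20 0 0 0 0; 10 0 0 0 0; 10 0 0 0 0"
}}

```text
clock: 3.93
tool_pos: [464.2, 312.1, 30.3]
tcp_rot: [[-1.0, 0.001, 0.011], [0.001, 1.0, 0.003], [-0.011, 0.003, -1.0]]
contact_force: [-6.2, -8.1, 38.1]
gripper_width: 24.2
grasp_force: 77.8
```

Call:
{"name": "jog_arm", "arguments": {
  "increments": "5 0 0 0 0; 5 0 0 0 0; 5 0 0 0 0"
}}

```text
clock: 4.18
tool_pos: [464.2, 312.1, 30.3]
tcp_rot: [[-1.0, 0.001, 0.011], [0.001, 1.0, 0.003], [-0.011, 0.003, -1.0]]
contact_force: [-5.9, -8.6, 37.8]
gripper_width: 24.5
grasp_force: 77.8
```

```bash
python3 - <<'E'
from h import *
W=env.get_image("wrist"); S=env.get_image("side")
a=cv2.resize(W["img"][100:340,200:440],(480,480),interpolation=cv2.INTER_CUBIC)
u,v=proj(S,[[460,312,40]])[0].astype(int)
b=cv2.resize(S["img"][v-40:v+40,u-27:u+26],(318,480),interpolation=cv2.INTER_CUBIC)
cv2.imwrite("pics/w4.png",np.hstack([a,b])[:,:,::-1])
E
```

```text
(no output)
```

View pics/w4.png

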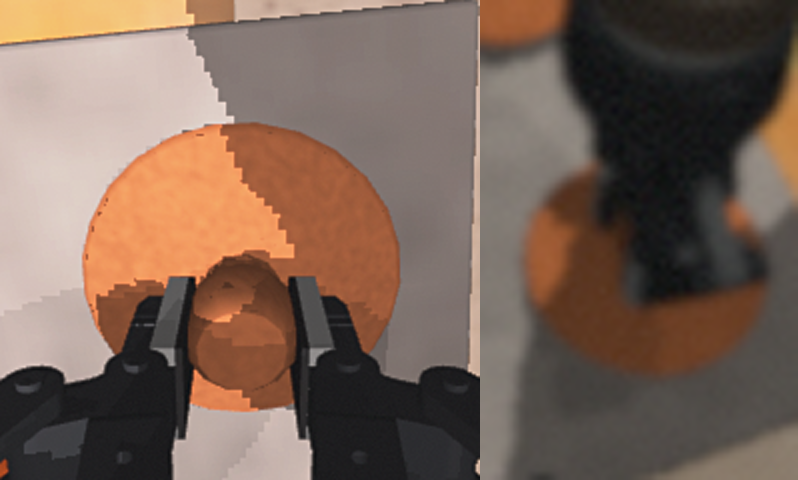

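Call:
{"name": "jog_arm", "arguments": {
  "increments": "5 0 0 -4 0; 5 0 0 -3 0; 5 0 0 0 0; 5 0 0 0 0"
}}

```text
clock: 4.62
tool_pos: [460.5, 311.8, 30.5]
tcp_rot: [[-1.0, -0.0, 0.001], [-0.0, 1.0, 0.001], [-0.001, 0.001, -1.0]]
contact_force: [-1.6, -0.6, 10.7]
gripper_width: 23.9
grasp_force: 76.1
```

Call:
{"name": "jog_arm", "arguments": {
  "increments": "5 0 0 -10 0; 5 0 0 -15 0; 5 0 0 -15 0; 5 0 0 0 0; 5 0 0 0 0"
}}

```text
clock: 5.03
tool_pos: [460.4, 311.8, 69.6]
tcp_rot: [[-1.0, -0.0, 0.001], [-0.0, 1.0, 0.001], [-0.001, 0.001, -1.0]]
contact_force: [0.8, 0.5, -1.0]
gripper_width: 24.1
grasp_force: 72.4
```

Call:
{"name": "jog_arm", "arguments": {
  "increments": "5 0 0 0 0; 5 0 0 0 0; 5 0 0 0 0; 5 0 0 0 0"
}}

```text
clock: 5.37
tool_pos: [459.6, 311.1, 68.6]
tcp_rot: [[-1.0, -0.0, -0.001], [-0.0, 1.0, -0.001], [0.001, -0.001, -1.0]]
contact_force: [-0.1, 0.4, -1.5]
gripper_width: 24.1
grasp_force: 72.4
```

```bash
python3 - <<'E'
from h import *
np.set_printoptions(precision=2,suppress=True)
W=env.get_image("wrist"); S=env.get_image("side"); s=env.observe(); p=s["tool_pos"]; print(p,s["contact_force"])
for z in(-30,-24,-18,-12): print(z,*fitlid(W,(p[0]-3,p[1]),1,1,p[2]+z))
a=cv2.resize(W["img"][100:340,200:440],(480,480),interpolation=cv2.INTER_CUBIC)
u,v=proj(S,[[460,312,p[2]+10]])[0].astype(int)
b=cv2.resize(S["img"][v-40:v+40,u-27:u+26],(318,480),interpolation=cv2.INTER_CUBIC)
cv2.imwrite("pics/w5.png",np.hstack([a,b])[:,:,::-1])
E
```

```text
[459.85 311.29  69.  ] [-0.31  0.54 -0.49]
-30 [456.34 311.49] 0.988350316636962
-24 [453.73 311.5 ] 0.9143622645333975
-18 [451.12 311.5 ] 0.8432677411526918
-12 [448.53 311.51] 0.7749931115518578
```

View pics/w5.png

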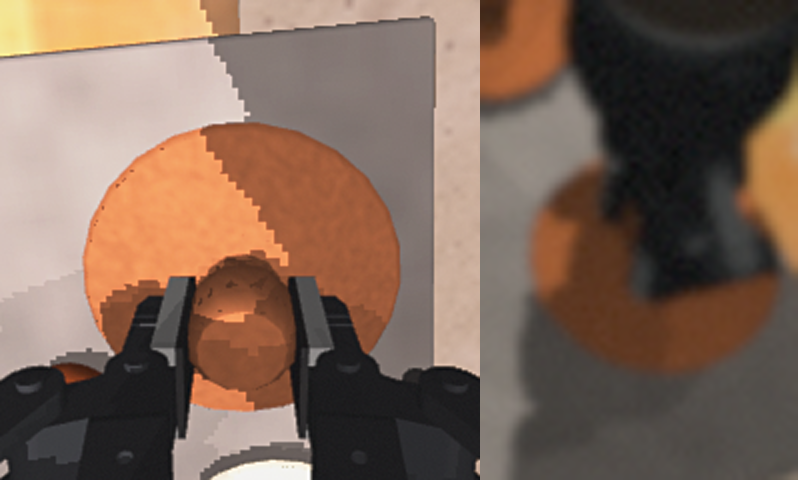

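Call:
{"name": "jog_arm", "arguments": {
  "increments": "5 0 0 -35 0; 5 -12 -25 -30 0; 5 -12 -25 -30 0; 5 -12 -25 -30 0; 5 -12 -25 -30 0"
}}

```text
clock: 5.88
tool_pos: [508.2, 210.5, 225.9]
tcp_rot: [[-1.0, -0.001, -0.0], [-0.001, 1.0, -0.0], [0.0, -0.0, -1.0]]
contact_force: [1.1, 0.7, -1.2]
gripper_width: 24.0
grasp_force: 72.6
```

Call:
{"name": "jog_arm", "arguments": {
  "increments": "5 -12 -25 -30 0; 5 -12 -25 -20 0; 5 -8 -15 -15 0; 5 0 -6 0 0; 5 0 0 0 0"
}}

```text
clock: 6.3
tool_pos: [540.7, 139.2, 290.0]
tcp_rot: [[-1.0, 0.003, 0.001], [0.003, 1.0, 0.0], [-0.001, 0.0, -1.0]]
contact_force: [-0.2, -0.2, -0.4]
gripper_width: 24.0
grasp_force: 72.6
```

Call:
{"name": "jog_arm", "arguments": {
  "increments": "5 0 0 0 0; 5 0 0 0 0; 5 0 0 0 0; 5 0 0 0 0; 5 0 0 0 0"
}}

```text
clock: 6.72
tool_pos: [539.6, 141.3, 288.9]
tcp_rot: [[-1.0, -0.002, -0.001], [-0.002, 1.0, -0.0], [0.001, -0.0, -1.0]]
contact_force: [-0.6, -0.5, -0.6]
gripper_width: 23.9
grasp_force: 72.6
```

```bash
python3 - <<'E'
from h import *
import pickle
W=env.get_image("wrist"); s=env.observe(); print(s["tool_pos"],s["joint_vel"],s["qpos"])
pickle.dump(W,open("wj.pkl","wb"))
cv2.imwrite("pics/w6.png",cv2.resize(W["img"][80:310,20:300],None,fx=2.6,fy=2.6,interpolation=cv2.INTER_CUBIC)[:,:,::-1])
for n,x in dict(jRS=(623,-5,67),jRL=(633,-128,91),jWL=(494,-8,91),jWS=(495,-141,67)).items(): print(n,proj(W,[x])[0])
E
```

```text
[539.73643624 141.12971254 289.10184748] [-0.00709975 -0.00416627  0.0056526   0.00092028  0.00049086  0.0002289 ] [2.55732935e-01 3.45171760e-01 2.96883078e-01 1.52339518e+00
 3.66161130e-05 2.54426540e-01]
jRS [210.17835805 229.19106644]
jRL [106.91019704 244.06412232]
jWL [187.33680204 131.9868018 ]
jWS [ 85.26349223 130.89022319]
```

View pics/w6.png

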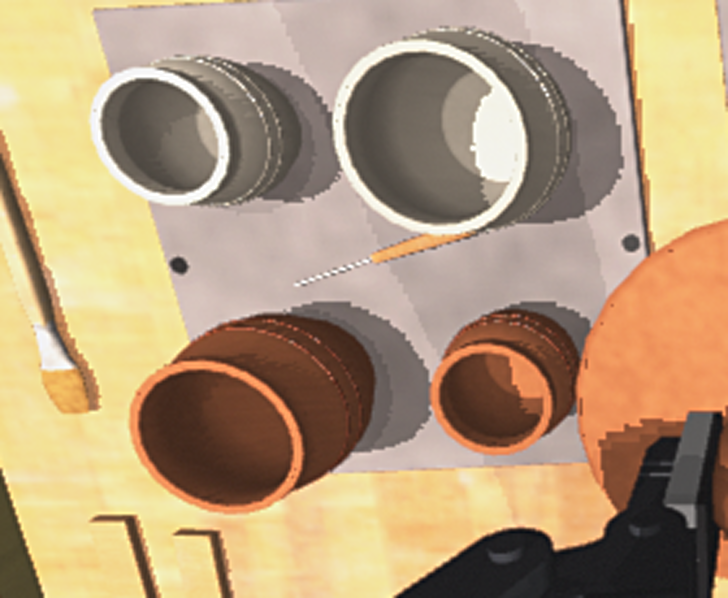

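The picture shows the jar rims as clean ellipses. Their centres in the crop are WS (161,137), WL (430,137), RL (217,435) and RS (492,398).

```bash
python3 - <<'E'
from h import *
import pickle
np.set_printoptions(precision=1,suppress=True)
W=pickle.load(open("wj.pkl","rb"))
for n,b,z,d,x0 in(("jWS",(92,230,67,207),67,62,(495,-141)),("jWL",(334,527,39,236),91,82,(494,-8)),("jRL",(132,302,358,512),91,82,(633,-128)),("jRS",(432,553,341,455),67,62,(623,-5))):
    b=np.array(b)/2.6; m=np.array([20+(b[0]+b[1])/2,80+(b[2]+b[3])/2])-.2
    def bc(x):
        p=proj(W,ring(*x,z,d)); return (p.max(0)+p.min(0))/2,np.ptp(p,axis=0)
    x=np.array(x0,float)
    for _ in range(6):
        c,e=bc(x); J=np.array([(bc(x+5*np.eye(2)[i])[0]-c)/5 for i in(0,1)]).T; x+=np.linalg.solve(J,m-c)
    print(n,x,"model size",e,"seen",(b[1]-b[0],b[3]-b[2]))
E
```

```text
jWS [ 497.7 -145.7] model size [53.  52.4] seen (np.float64(53.076923076923066), np.float64(53.84615384615384))
jWL [496.2 -10.3] model size [73.5 74.1] seen (np.float64(74.23076923076923), np.float64(75.76923076923076))
jRL [ 638.6 -133.5] model size [66.2 58.4] seen (np.float64(65.38461538461539), np.float64(59.230769230769226))
jRS [629.   -6.9] model size [46.7 42.6] seen (np.float64(46.53846153846152), np.float64(43.84615384615384))
```

Call:
{"name": "jog_arm", "arguments": {
  "increments": "5 -16 -30 10 0; 5 -16 -30 15 0; 5 -16 -30 20 0; 5 -16 -30 20 0; 5 -15 -25 20 0"
}}

```text
clock: 7.18
tool_pos: [619.9, -6.2, 203.8]
tcp_rot: [[-1.0, 0.0, 0.001], [0.0, 1.0, -0.0], [-0.001, -0.0, -1.0]]
contact_force: [0.7, -0.2, -1.7]
gripper_width: 23.9
grasp_force: 72.7
```

Call:
{"name": "jog_arm", "arguments": {
  "increments": "5 -10 -16 15 0; 5 -4 -10 9 0; 5 0 0 0 0; 5 0 0 0 0; 5 0 0 0 0"
}}

```text
clock: 7.6
tool_pos: [633.3, -29.3, 181.9]
tcp_rot: [[-1.0, -0.001, 0.001], [-0.001, 1.0, 0.001], [-0.001, 0.001, -1.0]]
contact_force: [0.1, 1.0, -0.9]
gripper_width: 24.0
grasp_force: 72.7
```

```bash
python3 - <<'E'
from h import *
import pickle
W=env.get_image("wrist"); s=env.observe(); print(s["tool_pos"],s["joint_vel"].max())
pickle.dump(W,open("wj2.pkl","wb"))
cv2.imwrite("pics/w7.png",cv2.resize(W["img"][30:330,0:400],None,fx=2,fy=2,interpolation=cv2.INTER_CUBIC)[:,:,::-1])
E
```

```text
[633.48218204 -29.04440201 182.30274658] 0.006230156286798183
```

View pics/w7.png

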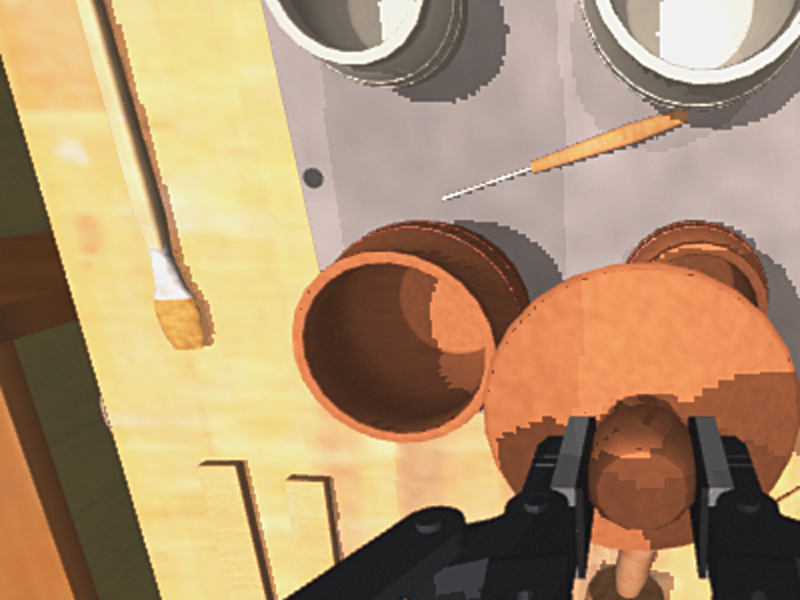

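```bash
cat >> h.py <<'E'
def fitjar(c,xy,big,r=9):
    z,d=(91,82) if big else (67,62)
    g=cv2.GaussianBlur(c["img"],(0,0),1).astype(np.float32)
    G=np.sqrt((cv2.Sobel(g,cv2.CV_32F,1,0)**2+cv2.Sobel(g,cv2.CV_32F,0,1)**2).sum(2)); G=np.minimum(G,150)
    best=(-1,)
    for dx in np.arange(-r,r+.1,.75):
        for dy in np.arange(-r,r+.1,.75):
            p=proj(c,np.r_[ring(xy[0]+dx,xy[1]+dy,z,d),ring(xy[0]+dx,xy[1]+dy,z,d-10)]).astype(np.float32)
            v=cv2.remap(G,p[:,:1],p[:,1:],cv2.INTER_LINEAR,borderMode=cv2.BORDER_CONSTANT).mean()
            if v>best[0]: best=(v,xy[0]+dx,xy[1]+dy)
    return best
E
python3 - <<'E'
from h import *
import pickle
np.set_printoptions(precision=1,suppress=True)
V=pickle.load(open("wj2.pkl","rb"));W=pickle.load(open("wj.pkl","rb"));T=env.get_image("top");S=env.get_image("side")
b=(293,497,250,442); m=np.array([(b[0]+b[1])/4,30+(b[2]+b[3])/4])-.25
def bc(x):
    p=proj(V,ring(*x,91,82)); return (p.max(0)+p.min(0))/2,np.ptp(p,axis=0)
x=np.array((636,-130),float)
for _ in range(6):
    c,e=bc(x); J=np.array([(bc(x+5*np.eye(2)[i])[0]-c)/5 for i in(0,1)]).T; x+=np.linalg.solve(J,m-c)
print(x,e,"seen",102,96)
print("near",np.array(fitjar(V,(636,-130),1)))
for n,x0,b in(("WS",(496,-143),0),("WL",(495,-9),1),("RL",(636,-130),1),("RS",(626,-6),0)):
    print(n,*[np.array(fitjar(c,x0,b)) for c in(W,T,S)])
s=env.observe();p=s["tool_pos"];print(p)
for z in(-30,-28): print(z,*fitlid(V,(p[0]-4,p[1]),1,1,p[2]+z))
E
```

```text
[ 637.7 -130.8] [99.7 93.5] seen 102 96
near [ 124.4  638.2 -131.5]
WS [ 149.8  497.5 -146.8] [   1.5  505.  -134. ] [ 136.8  498.2 -147.5]
WL [138.9 495.8 -11.2] [ 73.4 496.5  -3. ] [140.3 492.8 -12. ]
RL [ 149.8  639.  -133.8] [   2.6  628.5 -126.2] [ 114.8  639.8 -139. ]
RS [141.7 629.8  -9. ] [ 72.8 617.    3. ] [ 87.1 625.2 -15. ]
[633.5 -29.1 182.4]
-30 [628.8 -29. ] 1.5442349907412956
-28 [628.5 -28.9] 1.5339332719661682
```

Call:
{"name": "jog_arm", "arguments": {
  "increments": "5 -2 -22 0 0; 5 -2 -25 5 0; 5 -2 -25 10 0; 5 -2 -20 10 0; 5 -1 -10 7 0"
}}

```text
clock: 8.17
tool_pos: [642.3, -134.1, 148.9]
tcp_rot: [[-1.0, 0.001, 0.001], [0.001, 1.0, -0.001], [-0.001, -0.001, -1.0]]
contact_force: [-0.2, 0.0, -1.5]
gripper_width: 23.9
grasp_force: 72.7
```

Call:
{"name": "jog_arm", "arguments": {
  "increments": "5 0 0 0 0; 5 0 0 0 0; 5 0 0 0 0; 5 0 0 0 0; 5 0 0 0 0"
}}

```text
clock: 8.58
tool_pos: [642.7, -131.2, 149.5]
tcp_rot: [[-1.0, -0.002, 0.001], [-0.002, 1.0, -0.0], [-0.001, -0.0, -1.0]]
contact_force: [-0.2, -0.1, -0.7]
gripper_width: 24.0
grasp_force: 72.7
```

```bash
python3 - <<'E'
from h import *
W=env.get_image("wrist"); s=env.observe(); print(s["tool_pos"],s["joint_vel"].max(),s["contact_force"])
cv2.imwrite("pics/w8.png",cv2.resize(W["img"][60:320,120:480],None,fx=2.2,fy=2.2,interpolation=cv2.INTER_CUBIC)[:,:,::-1])
E
```

```text
[ 642.59799385 -131.3815049   149.36109337] 0.00375573614642272 [ 0.02475787  0.00496718 -0.83766165]
```

View pics/w8.png

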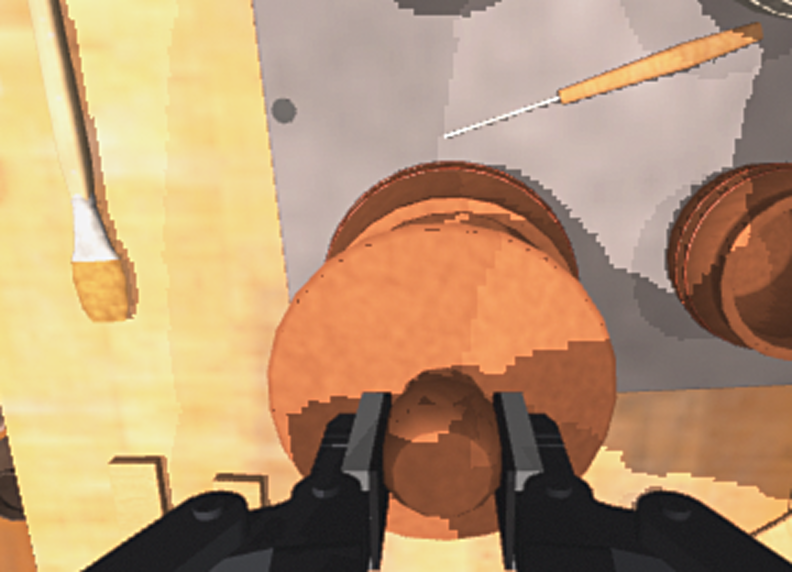

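```bash
python3 - <<'E'
from h import *
np.set_printoptions(precision=1,suppress=True)
W=env.get_image("wrist");p=env.observe()["tool_pos"];print(p)
P=lambda u,v:(120+u/2.2-.25,60+v/2.2-.25)
print("jar X,Y from near rim",atz(W,*P(455,196),91)+[41,0,0])
print("belly near edge z~45",atz(W,*P(452,160),45)+[47,0,0], "z40..60", atz(W,*P(452,160),58)+[47,0,0])
print("lid", atz(W,*P(442,222),p[2]-9)+[44,0,0])
print(fitjar(W,(636,-128),1))
E
```

```text
[ 642.5 -131.6  149.2]
jar X,Y from near rim [ 636.6 -126.9   91. ]
belly near edge z~45 [ 636.1 -127.2   45. ] z40..60 [ 634.8 -127.4   58. ]
lid [ 638.4 -130.9  140.2]
(np.float32(76.05465), np.float64(636.75), np.float64(-127.25))
```

Call:
{"name": "jog_arm", "arguments": {
  "increments": "5 1 2 6 0; 5 1 2 6 0; 5 0 0 6 0; 5 0 0 4 0; 5 0 0 2 0"
}}

```text
clock: 9.1
tool_pos: [639.3, -128.3, 123.0]
tcp_rot: [[-1.0, -0.0, -0.002], [-0.0, 1.0, 0.0], [0.002, 0.0, -1.0]]
contact_force: [-0.4, 0.2, -0.1]
gripper_width: 23.7
grasp_force: 72.7
```

Call:
{"name": "jog_arm", "arguments": {
  "increments": "5 0 0 0 0; 5 0 0 0 0; 5 0 0 0 0; 5 0 0 0 0"
}}

```text
clock: 9.43
tool_pos: [640.5, -128.7, 125.0]
tcp_rot: [[-1.0, 0.0, 0.001], [0.0, 1.0, -0.0], [-0.001, -0.0, -1.0]]
contact_force: [0.1, 0.7, -1.4]
gripper_width: 23.8
grasp_force: 72.7
```

```bash
python3 - <<'E'
from h import *
np.set_printoptions(precision=1,suppress=True)
W=env.get_image("wrist");s=env.observe();p=s["tool_pos"];print(p,s["contact_force"])
print(fitjar(W,(636,-128),1,6),fitjar(W,(636,-128),1,4))
E
```

```text
[ 640.4 -128.6  125. ] [ 0.6  0.4 -1.1]
(np.float32(56.452034), np.float64(633.0), np.float64(-132.5)) (np.float32(56.539146), np.float64(632.75), np.float64(-132.0))
```

Call:
{"name": "jog_arm", "arguments": {
  "increments": "5 0 1 3 0; 5 0 0 3 0; 5 0 0 2 0; 5 0 0 0 0; 5 0 0 0 0"
}}

```text
clock: 9.9
tool_pos: [639.9, -127.4, 116.2]
tcp_rot: [[-1.0, -0.0, -0.001], [-0.0, 1.0, 0.0], [0.001, 0.0, -1.0]]
contact_force: [0.2, 0.4, -0.3]
gripper_width: 23.8
grasp_force: 72.7
```

Call:
{"name": "jog_arm", "arguments": {
  "increments": "5 0 0 3 0; 5 0 0 2 0; 5 0 0 2 0; 5 0 0 0 0; 5 0 0 0 0"
}}

```text
clock: 10.32
tool_pos: [640.4, -127.6, 109.8]
tcp_rot: [[-1.0, -0.0, 0.001], [-0.0, 1.0, -0.0], [-0.001, -0.0, -1.0]]
contact_force: [0.3, 0.4, -0.3]
gripper_width: 24.2
grasp_force: 73.2
```

Call:
{"name": "jog_arm", "arguments": {
  "increments": "5 0 0 1 0; 5 0 0 0.5 0; 5 0 0 0 0; 5 0 0 0 0"
}}

```text
clock: 10.65
tool_pos: [640.7, -127.6, 109.5]
tcp_rot: [[-1.0, -0.0, 0.002], [-0.0, 1.0, -0.0], [-0.002, -0.0, -1.0]]
contact_force: [-1.3, 0.3, 5.2]
gripper_width: 23.4
grasp_force: 74.9
```

Call:
{"name": "jog_arm", "arguments": {
  "increments": "5 0 0 1 0; 5 0 0 0.5 0; 5 0 0 0 0; 5 0 0 0 0"
}}

```text
clock: 10.98
tool_pos: [640.9, -127.6, 109.5]
tcp_rot: [[-1.0, -0.0, 0.003], [-0.0, 1.0, -0.0], [-0.003, -0.0, -1.0]]
contact_force: [-3.4, 1.2, 10.6]
gripper_width: 24.3
grasp_force: 76.1
```

Call:
{"name": "jog_arm", "arguments": {
  "increments": "5 0 0 -1.5 0; 5 0 0 0 0; 25 0 0 0 0; 30 0 0 0 0; 36 0 0 0 0"
}}

```text
clock: 11.4
tool_pos: [640.5, -127.6, 108.3]
tcp_rot: [[-1.0, -0.0, 0.001], [-0.0, 1.0, -0.0], [-0.001, -0.0, -1.0]]
contact_force: [0.6, 0.3, 0.1]
gripper_width: 35.9
grasp_force: 0.1
```

Call:
{"name": "jog_arm", "arguments": {
  "increments": "45 0 0 0 0; 50 0 0 0 0; 55 0 0 -5 0; 60 0 0 -15 0; 60 0 0 -15 0"
}}

```text
clock: 11.82
tool_pos: [639.2, -127.3, 142.2]
tcp_rot: [[-1.0, -0.0, -0.003], [-0.0, 1.0, 0.001], [0.003, 0.001, -1.0]]
contact_force: [0.3, 0.1, 0.4]
gripper_width: 60.2
grasp_force: 0.0
```

Call:
{"name": "jog_arm", "arguments": {
  "increments": "60 0 0 -40 0; 60 20 20 -25 0; 60 25 30 -5 0; 60 25 30 0 0; 60 25 30 0 0"
}}

```text
clock: 12.23
tool_pos: [544.6, -16.8, 214.0]
tcp_rot: [[-1.0, 0.001, 0.002], [0.001, 1.0, 0.0], [-0.002, 0.0, -1.0]]
contact_force: [0.5, 1.0, 0.2]
gripper_width: 60.2
grasp_force: 0.0
```

Call:
{"name": "jog_arm", "arguments": {
  "increments": "60 25 30 0 0; 60 20 30 0 0; 60 15 30 0 0; 60 10 30 0 0; 60 0 0 0 0"
}}

```text
clock: 12.65
tool_pos: [473.0, 106.7, 213.6]
tcp_rot: [[-1.0, -0.006, -0.001], [-0.006, 1.0, 0.002], [0.001, 0.002, -1.0]]
contact_force: [-0.8, -0.9, -1.3]
gripper_width: 60.3
grasp_force: 0.0
```

```bash
python3 - <<'E'
from h import *
np.set_printoptions(precision=1,suppress=True)
W=env.get_image("wrist");S=env.get_image("side");s=env.observe();p=s["tool_pos"];print(p,s["contact_force"],s["clock"])
a=cv2.resize(W["img"],(480,300)); b=cv2.resize(S["img"][110:310,200:410],(315,300),interpolation=cv2.INTER_CUBIC)
cv2.imwrite("pics/w9.png",np.hstack([a,b])[:,:,::-1])
print(fitlid(S,(636,-128),1,1,82),fitlid(W,(469,177),0,1))
for n,x0,b in(("WS",(497,-142),0),("WL",(495,-9),1),("RS",(626,-6),0)): print(n,fitjar(W,x0,b))
E
```

```text
[474.8 103.4 213.4] [ 0.3 -0.5 -0.3] 12.75
(array([ 637. , -122.3]), 1.2041287632211437) (array([471.1, 178.7]), 0.9394811269102693)
WS (np.float32(149.84126), np.float64(499.25), np.float64(-148.0))
WL (np.float32(139.0154), np.float64(498.75), np.float64(-11.25))
RS (np.float32(50.813137), np.float64(617.0), np.float64(-8.25))
```

View pics/w9.png

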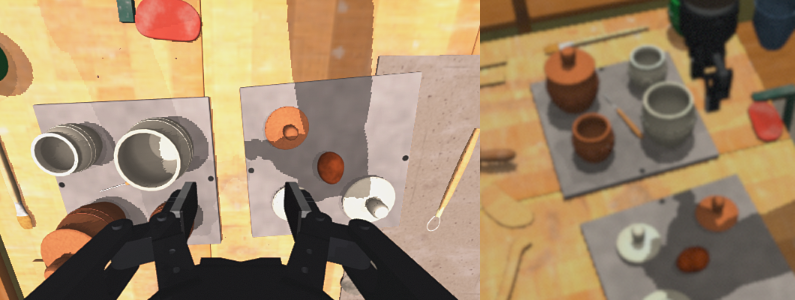

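The red large lid sits flat on its jar (side crop, about (570,75)). Next is the small red lid.

Call:
{"name": "jog_arm", "arguments": {
  "increments": "60 1 20 20 0; 60 1 20 25 0; 60 1 20 30 0; 60 1 11 25 0; 60 0 3 13 0"
}}

```text
clock: 13.17
tool_pos: [470.0, 176.3, 96.8]
tcp_rot: [[-1.0, -0.0, -0.004], [-0.0, 1.0, -0.001], [0.004, -0.001, -1.0]]
contact_force: [-0.2, -1.1, 0.4]
gripper_width: 60.2
grasp_force: 0.0
```

Call:
{"name": "jog_arm", "arguments": {
  "increments": "60 0 0 0 0; 60 0 0 0 0; 60 0 0 0 0; 60 0 0 0 0"
}}

```text
clock: 13.5
tool_pos: [472.7, 176.0, 101.5]
tcp_rot: [[-1.0, 0.002, 0.003], [0.002, 1.0, 0.001], [-0.003, 0.001, -1.0]]
contact_force: [-0.4, 0.5, -0.8]
gripper_width: 60.3
grasp_force: 0.0
```

```bash
cat > L.py <<'E'
import sys
from h import *
np.set_printoptions(precision=1,suppress=True)
W=env.get_image("wrist");s=env.observe();p=s["tool_pos"];print(p,s["contact_force"],s["gripper_width"],s["clock"])
a=[float(v) for v in sys.argv[2:]]
if sys.argv[1]=="lid": print(fitlid(W,a[:2],int(a[2]),int(a[3]),*( [p[2]+a[4]] if len(a)>4 else [])))
else:
    for r in (4,7): print(fitjar(W,a[:2],int(a[2]),r))
E
python3 L.py lid 470 177.5 0 1
```

```text
[472.6 176.1 101.6] [-0.   0.6  0.2] 59.90827657757035 13.55
(array([471.1, 178. ]), 0.958301717494817)
```

Call:
{"name": "jog_arm", "arguments": {
  "increments": "60 1 2 20 0; 60 0 0 20 0; 60 0 0 16 0; 50 0 0 8 0; 45 0 0 4 0"
}}

```text
clock: 13.97
tool_pos: [470.0, 178.0, 31.7]
tcp_rot: [[-1.0, 0.0, -0.001], [0.0, 1.0, -0.0], [0.001, -0.0, -1.0]]
contact_force: [0.2, 0.1, 0.2]
gripper_width: 45.0
grasp_force: 0.0
```

Call:
{"name": "jog_arm", "arguments": {
  "increments": "40 0 0 0 0; 40 0 0 0 0; 40 0 0 0 0; 40 0 0 0 0"
}}

```text
clock: 14.3
tool_pos: [471.0, 178.8, 33.1]
tcp_rot: [[-1.0, -0.0, 0.002], [-0.0, 1.0, 0.001], [-0.002, 0.001, -1.0]]
contact_force: [-0.7, 0.4, 0.3]
gripper_width: 39.9
grasp_force: 0.0
```

Call:
{"name": "jog_arm", "arguments": {
  "increments": "30 0 -0.5 0 0; 24 0 0 0 0; 18 0 0 0 0; 12 0 0 0 0; 5 0 0 0 0"
}}

```text
clock: 14.72
tool_pos: [470.5, 178.0, 32.6]
tcp_rot: [[-1.0, -0.0, 0.001], [-0.0, 1.0, 0.0], [-0.001, 0.0, -1.0]]
contact_force: [-1.1, -0.3, 4.1]
gripper_width: 17.8
grasp_force: 58.4
```

Call:
{"name": "jog_arm", "arguments": {
  "increments": "5 0 0 0 0; 5 0 0 0 0"
}}

```text
clock: 14.88
tool_pos: [470.4, 178.0, 32.6]
tcp_rot: [[-1.0, -0.0, 0.001], [-0.0, 1.0, 0.0], [-0.001, 0.0, -1.0]]
contact_force: [-0.8, -2.1, 5.1]
gripper_width: 18.4
grasp_force: 58.5
```

Call:
{"name": "jog_arm", "arguments": {
  "increments": "5 0 0 -5 0; 5 0 0 -25 0; 5 0 0 -40 0; 5 0 0 -35 0; 5 -20 -20 -25 0"
}}

```text
clock: 15.3
tool_pos: [488.2, 160.4, 164.8]
tcp_rot: [[-1.0, -0.005, -0.001], [-0.005, 1.0, 0.002], [0.001, 0.002, -1.0]]
contact_force: [1.6, 0.0, -1.3]
gripper_width: 17.9
grasp_force: 58.7
```

Call:
{"name": "jog_arm", "arguments": {
  "increments": "5 -24 -24 -5 0; 5 -24 -24 0 0; 5 -24 -24 0 0; 5 -24 -24 0 0; 5 -20 -24 0 0"
}}

```text
clock: 15.72
tool_pos: [607.2, 36.8, 166.7]
tcp_rot: [[-1.0, -0.0, -0.0], [-0.0, 1.0, 0.0], [0.0, 0.0, -1.0]]
contact_force: [0.9, -0.1, -1.1]
gripper_width: 17.4
grasp_force: 58.7
```

Call:
{"name": "jog_arm", "arguments": {
  "increments": "5 -14 -24 5 0; 5 -5 -15 10 0; 5 0 -4 10 0; 5 0 0 8 0; 5 0 0 2 0"
}}

```text
clock: 16.13
tool_pos: [622.5, -4.2, 129.1]
tcp_rot: [[-1.0, -0.0, -0.006], [-0.0, 1.0, 0.001], [0.006, 0.001, -1.0]]
contact_force: [-0.9, -0.5, -1.4]
gripper_width: 17.7
grasp_force: 58.7
```

Call:
{"name": "jog_arm", "arguments": {
  "increments": "5 0 0 0 0; 5 0 0 0 0; 5 0 0 0 0; 5 0 0 0 0"
}}

```text
clock: 16.47
tool_pos: [625.4, -4.0, 133.0]
tcp_rot: [[-1.0, -0.002, 0.001], [-0.002, 1.0, 0.0], [-0.001, 0.0, -1.0]]
contact_force: [0.2, 0.3, -0.2]
gripper_width: 17.6
grasp_force: 58.7
```

```bash
python3 L.py jar 626 -6 0; python3 L.py lid 624 -5 0 1 -29.6
```

```text
[625.5  -4.2 133. ] [-0.5  0.4  0.1] 17.774510998153353 16.5167
(np.float32(83.65977), np.float64(624.25), np.float64(-7.75))
(np.float32(83.65977), np.float64(624.25), np.float64(-7.75))
[625.4  -4.4 132.8] [ 0.6  1.2 -1.2] 17.809621669001285 16.5667
(array([621.3,  -3.5]), 1.1788036428824664)
```

Call:
{"name": "jog_arm", "arguments": {
  "increments": "5 0 0 -15 0; 5 0 0 -20 0; 5 0 0 -20 0; 5 0 0 -5 0; 5 0 0 0 0"
}}

```text
clock: 16.98
tool_pos: [626.6, -4.9, 194.5]
tcp_rot: [[-1.0, -0.0, 0.005], [-0.0, 1.0, -0.0], [-0.005, -0.0, -1.0]]
contact_force: [0.4, 0.2, -1.0]
gripper_width: 18.0
grasp_force: 58.8
```

Call:
{"name": "jog_arm", "arguments": {
  "increments": "5 0 0 0 0; 5 0 0 0 0; 5 0 0 0 0"
}}

```text
clock: 17.23
tool_pos: [624.2, -5.0, 190.3]
tcp_rot: [[-1.0, -0.0, -0.003], [-0.0, 1.0, 0.0], [0.003, 0.0, -1.0]]
contact_force: [-0.1, 0.8, -0.9]
gripper_width: 17.8
grasp_force: 58.7
```

```bash
python3 L.py jar 625 -6 0; python3 L.py lid 624 -5 0 1 -29.6; python3 - <<'E'
from h import *
W=env.get_image("wrist"); p=proj(W,[[625,-5,67]])[0]; print(p)
u,v=p.astype(int); cv2.imwrite("pics/w10.png",W["img"][:,:,::-1])
g=W["img"].astype(int)
# silhouette of red jar+rim columns, row by row above the lid
hsv=cv2.cvtColor(W["img"],cv2.COLOR_RGB2HSV)
m=(hsv[...,0]<=14)&(hsv[...,1]>110)
for r in range(120,240,6):
    c=np.flatnonzero(m[r,240:400])+240
    print(r,(c.min(),c.max(),(c.min()+c.max())/2) if len(c) else None)
E
```

```text
[624.3  -5.  190.5] [ 0.7  0.6 -0.9] 17.559182235565906 17.2833
(np.float32(80.11415), np.float64(627.0), np.float64(-4.0))
(np.float32(80.11415), np.float64(627.0), np.float64(-4.0))
[624.5  -5.  190.7] [-0.1 -0.3 -0.5] 17.420275585130238 17.3333
(array([622.6,  -2.6]), 1.4062381209239914)
[320.05013083 190.02034019]
120 (np.int64(244), np.int64(388), np.float64(316.0))
126 None
132 None
138 None
144 None
150 (np.int64(312), np.int64(330), np.float64(321.0))
156 (np.int64(299), np.int64(387), np.float64(343.0))
162 (np.int64(293), np.int64(387), np.float64(340.0))
168 (np.int64(289), np.int64(352), np.float64(320.5))
174 (np.int64(287), np.int64(355), np.float64(321.0))
180 (np.int64(240), np.int64(399), np.float64(319.5))
186 (np.int64(240), np.int64(399), np.float64(319.5))
192 (np.int64(240), np.int64(399), np.float64(319.5))
198 (np.int64(240), np.int64(399), np.float64(319.5))
204 (np.int64(240), np.int64(399), np.float64(319.5))
210 (np.int64(240), np.int64(399), np.float64(319.5))
216 (np.int64(267), np.int64(399), np.float64(333.0))
222 (np.int64(265), np.int64(399), np.float64(332.0))
228 (np.int64(263), np.int64(399), np.float64(331.0))
234 (np.int64(261), np.int64(399), np.float64(330.0))
```

```bash
python3 - <<'E'
from h import *
W=env.get_image("wrist")
for z,d in((30,72),(36,72),(42,72),(48,70)): print(z,atz(W,321,148.8,z)+[d/2,0,0])
# rim-inner dark transitions along column 320
g=cv2.cvtColor(W["img"],cv2.COLOR_RGB2GRAY)
print(g[144:216,320])
for r,d in((0,62),(0,52)): print(d,[proj(W,[[x-d/2,-4,67]])[0][1].round(1) for x in(623,625,627)])
E
```

```text
30 [628.28120551  -4.0593472   30.        ]
36 [627.41307149  -4.06909305  36.        ]
42 [626.54493747  -4.0788389   42.        ]
48 [624.67680346  -4.08858476  48.        ]
[182 182 185 185  86  90  84 141  93  95  99 105 108 107 107  67 134 179
 178 176 164 108 167 172 167 159 168 171 170 171 172 175 175 170 168 168
 172 174 172 170 172 172 170 165 147 154 158 159 166 167 167 169 171 170
 169 168 169 171 171 167 166 165 168 171 173 174 176 175 176 174 170 170]
62 [np.float64(154.5), np.float64(156.7), np.float64(158.9)]
52 [np.float64(160.0), np.float64(162.1), np.float64(164.3)]
```

Call:
{"name": "jog_arm", "arguments": {
  "increments": "5 -1 0.5 20 0; 5 -1 0.5 25 0; 5 0 0 20 0; 5 0 0 14 0; 5 0 0 6 0"
}}

```text
clock: 17.85
tool_pos: [625.3, -4.0, 103.9]
tcp_rot: [[-1.0, -0.0, -0.005], [-0.0, 1.0, 0.0], [0.005, 0.0, -1.0]]
contact_force: [0.4, -0.5, -1.9]
gripper_width: 17.6
grasp_force: 58.7
```

Call:
{"name": "jog_arm", "arguments": {
  "increments": "5 0 0 0 0; 5 0 0 0 0; 5 0 0 0 0; 5 0 0 0 0"
}}

```text
clock: 18.18
tool_pos: [628.2, -4.0, 108.6]
tcp_rot: [[-1.0, -0.0, 0.003], [-0.0, 1.0, -0.0], [-0.003, -0.0, -1.0]]
contact_force: [-0.2, -0.0, -0.5]
gripper_width: 17.8
grasp_force: 58.7
```

Call:
{"name": "jog_arm", "arguments": {
  "increments": "5 1 0 3 0; 5 0 0 3 0; 5 0 0 2 0; 5 0 0 0 0; 5 0 0 0 0"
}}

```text
clock: 18.6
tool_pos: [625.9, -4.0, 98.8]
tcp_rot: [[-1.0, -0.0, -0.001], [-0.0, 1.0, -0.0], [0.001, -0.0, -1.0]]
contact_force: [1.0, -0.6, -0.6]
gripper_width: 17.9
grasp_force: 58.7
```

Call:
{"name": "jog_arm", "arguments": {
  "increments": "5 0 0 3 0; 5 0 0 2 0; 5 0 0 2 0; 5 0 0 0 0; 5 0 0 0 0"
}}

```text
clock: 19.02
tool_pos: [626.0, -4.0, 91.7]
tcp_rot: [[-1.0, -0.0, -0.001], [-0.0, 1.0, 0.0], [0.001, 0.0, -1.0]]
contact_force: [0.3, 0.6, -1.0]
gripper_width: 18.1
grasp_force: 58.7
```

Inside the mouth; seating is expected at about 87.6.

Call:
{"name": "jog_arm", "arguments": {
  "increments": "5 0 0 2 0; 5 0 0 1 0; 5 0 0 0.5 0; 5 0 0 0 0; 5 0 0 0 0"
}}

```text
clock: 19.43
tool_pos: [626.1, -4.0, 88.5]
tcp_rot: [[-1.0, -0.0, -0.0], [-0.0, 1.0, 0.0], [0.0, 0.0, -1.0]]
contact_force: [0.0, 0.4, -1.9]
gripper_width: 17.9
grasp_force: 58.7
```

Call:
{"name": "jog_arm", "arguments": {
  "increments": "5 0 0 1 0; 5 0 0 0.5 0; 5 0 0 0 0; 5 0 0 0 0"
}}

```text
clock: 19.77
tool_pos: [626.4, -4.0, 87.6]
tcp_rot: [[-1.0, -0.0, 0.001], [-0.0, 1.0, -0.0], [-0.001, -0.0, -1.0]]
contact_force: [-1.0, -1.1, 2.4]
gripper_width: 17.8
grasp_force: 59.0
```

Call:
{"name": "jog_arm", "arguments": {
  "increments": "5 0 0 -0.5 0; 20 0 0 0 0; 26 0 0 0 0; 32 0 0 0 0; 40 0 0 0 0"
}}

```text
clock: 20.18
tool_pos: [626.1, -4.0, 87.4]
tcp_rot: [[-1.0, -0.0, -0.0], [-0.0, 1.0, 0.0], [0.0, 0.0, -1.0]]
contact_force: [-0.5, -0.0, 0.4]
gripper_width: 40.0
grasp_force: 0.0
```

Call:
{"name": "jog_arm", "arguments": {
  "increments": "48 0 0 -3 0; 55 0 0 -15 0; 60 0 0 -35 0; 60 0 15 -30 0; 60 2 30 -20 0"
}}

```text
clock: 20.6
tool_pos: [625.6, 38.5, 194.0]
tcp_rot: [[-1.0, 0.005, 0.004], [0.005, 1.0, -0.001], [-0.004, -0.001, -1.0]]
contact_force: [0.8, 0.7, 0.5]
gripper_width: 59.8
grasp_force: 0.0
```

Call:
{"name": "jog_arm", "arguments": {
  "increments": "60 5 40 0 0; 60 5 40 0 0; 60 5 40 0 0; 60 5 40 0 0; 60 5 40 0 0"
}}

```text
clock: 21.02
tool_pos: [598.7, 242.7, 191.1]
tcp_rot: [[-1.0, 0.0, 0.001], [0.0, 1.0, 0.0], [-0.001, 0.0, -1.0]]
contact_force: [0.7, 0.4, 0.3]
gripper_width: 60.2
grasp_force: 0.0
```

Call:
{"name": "jog_arm", "arguments": {
  "increments": "60 4 35 10 0; 60 3 25 20 0; 60 2 15 25 0; 60 0 8 25 0; 60 0 0 10 0"
}}

```text
clock: 21.43
tool_pos: [587.5, 325.5, 96.5]
tcp_rot: [[-1.0, -0.004, -0.005], [-0.004, 1.0, -0.002], [0.005, -0.002, -1.0]]
contact_force: [-0.7, -0.2, -1.4]
gripper_width: 59.9
grasp_force: 0.0
```

Call:
{"name": "jog_arm", "arguments": {
  "increments": "60 0 0 0 0; 60 0 0 0 0; 60 0 0 0 0; 60 0 0 0 0"
}}

```text
clock: 21.77
tool_pos: [591.8, 323.6, 103.1]
tcp_rot: [[-1.0, 0.001, 0.004], [0.001, 1.0, 0.002], [-0.004, 0.002, -1.0]]
contact_force: [-0.4, 0.2, 0.6]
gripper_width: 59.8
grasp_force: 0.0
```

```bash
python3 L.py lid 592 324.5 1 0;
```

```text
[591.6 323.6 102.9] [0.2 0.2 0.3] 59.928884959020564 21.8167
(array([592.8, 317.7]), 1.4846054718458945)
```

```bash
python3 - <<'E'
from h import *
W=env.get_image("wrist"); hsv=cv2.cvtColor(W["img"],cv2.COLOR_RGB2HSV)
u,v=proj(W,[[592,324,22]])[0].astype(int); print(u,v)
print(hsv[v-10,u-90:u+91:6].tolist())
E
sed -i 's/(hsv\[...,2\]>165)/(hsv[...,2]>TH)/; s/^B=3.0/B=3.0;TH=165/' h.py
python3 - <<'E'
import h
from h import *
W=env.get_image("wrist")
for t in(150,180,195,205,215,225): h.TH=t; print(t,h.fitlid(W,(592,324),1,0))
E
```

```text
320 204
[[10, 35, 192], [9, 32, 193], [9, 36, 199], [8, 32, 197], [8, 31, 196], [7, 34, 202], [6, 32, 200], [26, 7, 241], [26, 7, 241], [26, 7, 241], [25, 6, 241], [23, 4, 241], [24, 5, 241], [23, 4, 241], [20, 3, 241], [20, 3, 241], [15, 2, 243], [20, 3, 243], [20, 3, 241], [24, 5, 241], [23, 4, 241], [26, 8, 241], [27, 10, 241], [26, 8, 242], [16, 45, 182], [9, 31, 114], [7, 29, 113], [7, 29, 114], [6, 31, 115], [13, 62, 196], [12, 60, 196]]
150 (array([592.56556359, 317.743713  ]), 1.4969779723568917)
180 (array([587.558245  , 316.88714656]), 1.312327313059809)
195 (array([593.83228299, 317.2795183 ]), 0.983986355006014)
205 (array([593.63802062, 321.45296692]), 0.8798117983997958)
215 (array([593.67164483, 321.54425455]), 0.8759095693031026)
225 (array([593.64094857, 321.64123209]), 0.8705784839725538)
```

```bash
sed -i 's/(hsv\[...,1\]<50)&(hsv\[...,2\]>TH)/(hsv[...,1]<26)\&(hsv[...,2]>TH)/;s/TH=165/TH=90/' h.py
python3 L.py lid 592 324 1 0
```

```text
[590.9 323.7 101.9] [ 0.2 -0.3 -0.3] 60.24340635768763 21.9667
(array([593.9, 321.9]), 0.8571098892894607)
```

```bash
python3 - <<'E'
from h import *
W=env.get_image("wrist"); hsv=cv2.cvtColor(W["img"],cv2.COLOR_RGB2HSV)
m=(hsv[...,1]<27)&(hsv[...,2]>90)
for r in range(140,262,6):
    c=np.flatnonzero(m[r,250:390])+250; print(r,(c.min(),c.max(),(c.min()+c.max())/2,len(c)) if len(c) else None)
h=proj(W,lid(592,324,1,3)); print(h.min(0),h.max(0))
print(hsv[228,250:390:5].tolist())
E
```

```text
140 None
146 None
152 (np.int64(362), np.int64(362), np.float64(362.0), 1)
158 (np.int64(300), np.int64(371), np.float64(335.5), 45)
164 (np.int64(289), np.int64(351), np.float64(320.0), 63)
170 (np.int64(282), np.int64(353), np.float64(317.5), 72)
176 (np.int64(278), np.int64(358), np.float64(318.0), 81)
182 (np.int64(273), np.int64(363), np.float64(318.0), 91)
188 (np.int64(271), np.int64(366), np.float64(318.5), 96)
194 (np.int64(269), np.int64(368), np.float64(318.5), 100)
200 (np.int64(268), np.int64(362), np.float64(315.0), 71)
206 (np.int64(269), np.int64(357), np.float64(313.0), 44)
212 (np.int64(269), np.int64(322), np.float64(295.5), 26)
218 (np.int64(269), np.int64(334), np.float64(301.5), 41)
224 (np.int64(272), np.int64(284), np.float64(278.0), 13)
230 (np.int64(275), np.int64(285), np.float64(280.0), 11)
236 (np.int64(279), np.int64(285), np.float64(282.0), 7)
242 (np.int64(252), np.int64(320), np.float64(286.0), 17)
248 (np.int64(252), np.int64(328), np.float64(290.0), 36)
254 (np.int64(305), np.int64(339), np.float64(322.0), 35)
260 None
[264.55556933 148.13674895] [375.83264536 255.29864696]
[[9, 30, 177], [7, 31, 175], [7, 32, 178], [9, 34, 182], [7, 31, 179], [21, 21, 242], [21, 22, 241], [30, 7, 248], [16, 44, 172], [16, 44, 174], [16, 46, 176], [16, 41, 93], [16, 44, 179], [16, 47, 179], [15, 45, 183], [17, 45, 181], [16, 45, 182], [38, 4, 254], [16, 45, 120], [16, 45, 160], [17, 44, 158], [16, 46, 161], [15, 45, 185], [16, 45, 183], [16, 45, 186], [8, 28, 110], [7, 30, 111], [7, 29, 114]]
```

```bash
python3 - <<'E'
from h import *
W=env.get_image("wrist"); hsv=cv2.cvtColor(W["img"],cv2.COLOR_RGB2HSV); print(env.observe()["tool_pos"])
print(hsv[194,258:274].tolist()); print(hsv[194,362:380].tolist()); print(hsv[144:164,320].tolist()); print(hsv[240:275,320,1:].tolist())
for k in((592,324,22,88),(592,324,12,88),(592,324,51,22)): h=proj(W,ring(*k)); print(h.min(0),h.max(0))
E
```

```text
[590.45829865 323.81687613 101.23312199]
[[8, 33, 198], [5, 31, 199], [5, 32, 200], [5, 32, 200], [8, 33, 200], [7, 33, 201], [7, 32, 200], [7, 33, 201], [8, 31, 198], [9, 36, 192], [20, 36, 236], [20, 25, 241], [26, 7, 241], [25, 6, 242], [23, 8, 242], [25, 6, 241]]
[[27, 11, 241], [27, 11, 241], [27, 10, 241], [27, 10, 241], [27, 10, 241], [26, 8, 242], [27, 9, 244], [19, 43, 202], [18, 47, 190], [17, 44, 192], [15, 49, 183], [16, 46, 181], [17, 45, 181], [17, 46, 167], [15, 42, 135], [9, 32, 112], [9, 32, 113], [9, 31, 114]]
[[9, 32, 192], [8, 33, 193], [7, 33, 195], [6, 32, 194], [7, 33, 194], [8, 33, 195], [7, 32, 197], [8, 32, 191], [8, 34, 121], [15, 47, 223], [20, 23, 248], [28, 14, 242], [30, 1, 243], [20, 3, 242], [23, 4, 241], [23, 4, 241], [20, 3, 241], [20, 3, 241], [20, 3, 241], [23, 4, 241]]
[[45, 130], [46, 140], [19, 255], [20, 249], [19, 245], [19, 242], [19, 241], [22, 241], [22, 241], [24, 241], [24, 241], [24, 241], [23, 241], [23, 241], [22, 241], [22, 241], [22, 243], [22, 248], [39, 181], [32, 176], [30, 180], [31, 180], [33, 180], [33, 179], [33, 178], [34, 178], [34, 178], [33, 177], [33, 176], [32, 177], [33, 192], [33, 192], [32, 191], [32, 189], [31, 187]]
[264.47009575 150.52802298] [375.86501672 255.80334195]
[266.64661596 148.55198759] [373.69686372 250.14044199]
[304.39953773 205.01007595] [335.92301168 234.30893519]
```

Call:
{"name": "jog_arm", "arguments": {
  "increments": "60 -2 1 20 0; 60 -2 0 20 0; 60 0 0 16 0; 55 0 0 8 0; 50 0 0 3 0"
}}

```text
clock: 22.48
tool_pos: [592.8, 324.3, 31.5]
tcp_rot: [[-1.0, -0.0, -0.003], [-0.0, 1.0, -0.002], [0.003, -0.002, -1.0]]
contact_force: [-0.5, -0.6, -0.2]
gripper_width: 50.2
grasp_force: 0.0
```

Call:
{"name": "jog_arm", "arguments": {
  "increments": "50 0 0 0 0; 50 0 0 0 0; 50 0 0 0 0; 50 0 0 0 0"
}}

```text
clock: 22.82
tool_pos: [595.0, 325.5, 35.0]
tcp_rot: [[-1.0, -0.0, 0.002], [-0.0, 1.0, 0.001], [-0.002, 0.001, -1.0]]
contact_force: [-0.1, -0.7, -1.0]
gripper_width: 49.9
grasp_force: 0.0
```

Call:
{"name": "jog_arm", "arguments": {
  "increments": "40 0 0 1 0; 34 0 0 0 0; 30 0 0 0 0; 24 0 0 0 0; 18 0 0 0 0"
}}

```text
clock: 23.23
tool_pos: [594.3, 325.1, 33.1]
tcp_rot: [[-1.0, -0.0, 0.001], [-0.0, 1.0, 0.0], [-0.001, 0.0, -1.0]]
contact_force: [-0.7, -0.0, 1.9]
gripper_width: 23.9
grasp_force: 58.7
```

Call:
{"name": "jog_arm", "arguments": {
  "increments": "5 0 0 0 0; 5 0 0 0 0; 5 0 0 0 0"
}}

```text
clock: 23.48
tool_pos: [594.3, 325.1, 33.0]
tcp_rot: [[-1.0, -0.0, 0.001], [-0.0, 1.0, 0.0], [-0.001, 0.0, -1.0]]
contact_force: [-1.3, -0.2, 3.6]
gripper_width: 23.8
grasp_force: 58.8
```

Call:
{"name": "jog_arm", "arguments": {
  "increments": "5 0 0 -5 0; 5 0 0 -25 0; 5 0 0 -40 0; 5 0 0 -40 0; 5 5 -15 -25 0"
}}

```text
clock: 23.9
tool_pos: [590.4, 312.7, 171.2]
tcp_rot: [[-1.0, -0.003, 0.004], [-0.003, 1.0, 0.004], [-0.004, 0.004, -1.0]]
contact_force: [0.3, -0.1, 0.5]
gripper_width: 23.9
grasp_force: 59.1
```

Call:
{"name": "jog_arm", "arguments": {
  "increments": "5 12 -36 -10 0; 5 12 -38 0 0; 5 12 -38 0 0; 5 12 -38 0 0; 5 12 -38 0 0"
}}

```text
clock: 24.32
tool_pos: [527.8, 120.4, 177.3]
tcp_rot: [[-1.0, -0.001, -0.001], [-0.001, 1.0, -0.0], [0.001, -0.0, -1.0]]
contact_force: [0.9, -1.3, -1.6]
gripper_width: 23.7
grasp_force: 59.1
```

Call:
{"name": "jog_arm", "arguments": {
  "increments": "5 12 -38 0 0; 5 10 -38 0 0; 5 8 -30 0 0; 5 4 -18 0 0; 5 0 -6 0 0"
}}

```text
clock: 24.73
tool_pos: [493.6, -10.8, 177.4]
tcp_rot: [[-1.0, 0.004, -0.002], [0.004, 1.0, -0.001], [0.002, -0.001, -1.0]]
contact_force: [0.1, -0.3, -1.0]
gripper_width: 23.9
grasp_force: 59.2
```

Call:
{"name": "jog_arm", "arguments": {
  "increments": "5 0 0 0 0; 5 0 0 0 0; 5 0 0 0 0; 5 0 0 0 0; 5 0 0 0 0"
}}

```text
clock: 25.15
tool_pos: [495.4, -6.9, 177.4]
tcp_rot: [[-1.0, -0.002, -0.0], [-0.002, 1.0, 0.0], [0.0, 0.0, -1.0]]
contact_force: [0.1, 0.4, -0.6]
gripper_width: 24.1
grasp_force: 59.2
```

```bash
cat > J.py <<'E'
import sys
from h import *
x,y,b=float(sys.argv[1]),float(sys.argv[2]),int(sys.argv[3])
W=env.get_image("wrist"); s=env.observe(); p=s["tool_pos"]; print(p,s["gripper_width"],s["clock"])
print("fit",fitjar(W,(x,y),b,5),fitjar(W,(x,y),b,8))
z,d=(91,82) if b else (67,62)
print("pred outer/inner rows",[proj(W,[[x-k/2,y,z]])[0].round(1).tolist() for k in(d,d-10)])
hsv=cv2.cvtColor(W["img"],cv2.COLOR_RGB2HSV)
u=int(round(proj(W,[[x,y,z]])[0][0])); v=int(proj(W,[[x-d/2,y,z]])[0][1])
print(u,v-20,hsv[v-20:v+20,u,1:].tolist())
r=v+14; print("row",r); print(hsv[r,u-75:u+75,1:].tolist())
E
python3 J.py 495 -8 1
```

```text
[495.30739272  -7.04072018 177.36899705] 23.75585329153938 25.2
fit (np.float32(78.084946), np.float64(496.75), np.float64(-6.25)) (np.float32(78.084946), np.float64(496.75), np.float64(-6.25))
pred outer/inner rows [[318.6, 150.9], [318.6, 157.4]]
319 130 [[31, 211], [32, 212], [32, 212], [34, 212], [32, 214], [32, 214], [30, 215], [34, 215], [32, 175], [22, 229], [42, 122], [38, 122], [18, 232], [40, 153], [48, 149], [44, 149], [45, 146], [44, 146], [42, 147], [45, 147], [43, 143], [43, 143], [52, 137], [39, 111], [24, 220], [2, 246], [3, 242], [6, 241], [7, 243], [11, 248], [41, 168], [48, 164], [18, 250], [18, 246], [17, 244], [16, 241], [15, 240], [16, 240], [32, 234], [27, 238]]
row 164
[[31, 190], [31, 190], [33, 191], [34, 190], [31, 188], [32, 189], [31, 189], [33, 188], [35, 188], [34, 188], [34, 188], [34, 187], [33, 186], [34, 187], [33, 186], [34, 187], [33, 187], [31, 188], [32, 189], [33, 191], [31, 191], [32, 191], [33, 193], [30, 193], [33, 196], [35, 197], [32, 197], [32, 197], [35, 199], [32, 217], [30, 219], [29, 225], [44, 195], [31, 205], [44, 163], [46, 155], [
[... 552 characters left out ...]
18, 241], [18, 244], [18, 247], [17, 252], [43, 172], [44, 150], [45, 153], [45, 153], [45, 143], [43, 141], [47, 170], [46, 176], [46, 179], [45, 180], [43, 179], [45, 182], [45, 183], [44, 185], [45, 188], [45, 187], [45, 154], [42, 110], [42, 103], [43, 107], [42, 109], [42, 110], [42, 110], [44, 111], [43, 112], [43, 112], [46, 111], [45, 120], [48, 169], [49, 119], [35, 116], [26, 116], [29, 116], [32, 119], [32, 119], [30, 119], [32, 120], [30, 120], [28, 119], [28, 119], [30, 120], [30, 121], [31, 122], [31, 123], [31, 125], [29, 124], [30, 127], [30, 126], [25, 123], [23, 122], [106, 130], [146, 190], [116, 245], [105, 244], [104, 241], [102, 240], [101, 240], [102, 240], [102, 240]]
```

```bash
python3 - <<'E'
from h import *
W=env.get_image("wrist")
cv2.imwrite("pics/w11.png",cv2.resize(W["img"][110:300,190:450],None,fx=3,fy=3,interpolation=cv2.INTER_CUBIC)[:,:,::-1])
E
```

```text
(no output)
```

View pics/w11.png

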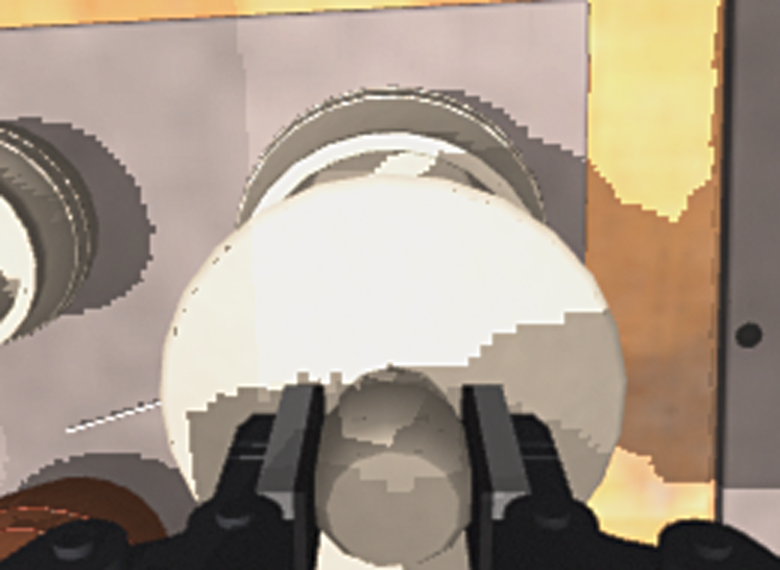

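```bash
python3 - <<'E'
from h import *
W=env.get_image("wrist");p=env.observe()["tool_pos"];print(p)
P=lambda u,v:(190+u/3-.3,110+v/3-.3)
print("lid",atz(W,*P(394.5,172),p[2]-11)+[44,0,0],"jar",atz(W,*P(390,131),91)+[41,0,0])
print("belly",atz(W,*P(392,88),45)+[47,0,0])
E
```

```text
[495.24720157  -7.33693587 177.43602346]
lid [494.77874868  -6.42845631 166.43602346] jar [496.79119886  -7.40137536  91.        ]
belly [497.10361261  -6.90756188  45.        ]
```

Call:
{"name": "jog_arm", "arguments": {
  "increments": "5 -1 -0.5 12 0; 5 -1 0 14 0; 5 0 0 12 0; 5 0 0 8 0; 5 0 0 4 0"
}}

```text
clock: 25.72
tool_pos: [496.3, -8.3, 126.3]
tcp_rot: [[-1.0, -0.001, -0.002], [-0.001, 1.0, 0.0], [0.002, 0.0, -1.0]]
contact_force: [-0.6, -0.1, -1.8]
gripper_width: 23.9
grasp_force: 59.1
```

Call:
{"name": "jog_arm", "arguments": {
  "increments": "5 0 0 0 0; 5 0 0 0 0; 5 0 0 0 0; 5 0 0 0 0; 5 0 0 0 0"
}}

```text
clock: 26.13
tool_pos: [497.6, -8.5, 128.2]
tcp_rot: [[-1.0, -0.0, 0.001], [-0.0, 1.0, -0.0], [-0.001, -0.0, -1.0]]
contact_force: [0.2, -0.3, -0.6]
gripper_width: 23.8
grasp_force: 59.2
```

Call:
{"name": "jog_arm", "arguments": {
  "increments": "5 0 1 3 0; 5 0 0 3 0; 5 0 0 2 0; 5 0 0 0 0; 5 0 0 0 0"
}}

```text
clock: 26.55
tool_pos: [496.9, -7.5, 119.2]
tcp_rot: [[-1.0, -0.0, -0.001], [-0.0, 1.0, -0.0], [0.001, -0.0, -1.0]]
contact_force: [0.2, 0.0, -1.6]
gripper_width: 23.7
grasp_force: 59.2
```

Call:
{"name": "jog_arm", "arguments": {
  "increments": "5 0 0 3 0; 5 0 0 2 0; 5 0 0 1 0; 5 0 0 0 0; 5 0 0 0 0"
}}

```text
clock: 26.97
tool_pos: [497.1, -7.5, 113.4]
tcp_rot: [[-1.0, -0.0, -0.0], [-0.0, 1.0, -0.0], [0.0, -0.0, -1.0]]
contact_force: [0.4, 0.2, -0.6]
gripper_width: 23.5
grasp_force: 59.2
```

Call:
{"name": "jog_arm", "arguments": {
  "increments": "5 0 0 1 0; 5 0 0 0.5 0; 5 0 0 0.5 0; 5 0 0 0 0; 5 0 0 0 0"
}}

```text
clock: 27.38
tool_pos: [497.3, -7.5, 111.9]
tcp_rot: [[-1.0, -0.0, 0.001], [-0.0, 1.0, -0.0], [-0.001, -0.0, -1.0]]
contact_force: [-1.4, 0.2, 2.1]
gripper_width: 24.1
grasp_force: 59.5
```

Call:
{"name": "jog_arm", "arguments": {
  "increments": "5 0 0 0.5 0; 5 0 0 0.3 0; 5 0 0 0 0; 5 0 0 0 0"
}}

```text
clock: 27.72
tool_pos: [497.4, -7.6, 111.9]
tcp_rot: [[-1.0, -0.0, 0.001], [-0.0, 1.0, -0.0], [-0.001, -0.0, -1.0]]
contact_force: [-2.8, -0.2, 7.4]
gripper_width: 24.2
grasp_force: 60.1
```

Call:
{"name": "jog_arm", "arguments": {
  "increments": "5 0 0 -0.8 0; 25 0 0 0 0; 30 0 0 0 0; 36 0 0 0 0; 44 0 0 0 0"
}}

```text
clock: 28.13
tool_pos: [497.1, -7.5, 111.3]
tcp_rot: [[-1.0, -0.0, -0.0], [-0.0, 1.0, 0.0], [0.0, 0.0, -1.0]]
contact_force: [1.3, 0.0, 0.7]
gripper_width: 44.0
grasp_force: 0.0
```

Call:
{"name": "jog_arm", "arguments": {
  "increments": "50 0 0 -3 0; 55 0 0 -15 0; 60 0 0 -35 0; 60 -5 10 -30 0; 60 -16 34 -10 0"
}}

```text
clock: 28.55
tool_pos: [519.2, 33.8, 209.6]
tcp_rot: [[-1.0, 0.006, 0.006], [0.006, 1.0, -0.002], [-0.006, -0.002, -1.0]]
contact_force: [1.7, -0.4, -0.3]
gripper_width: 60.3
grasp_force: 0.0
```

Call:
{"name": "jog_arm", "arguments": {
  "increments": "60 -18 36 0 0; 60 -18 36 0 0; 60 -18 34 5 0; 60 -15 28 20 0; 60 -10 18 25 0"
}}

```text
clock: 28.97
tool_pos: [600.0, 192.4, 156.2]
tcp_rot: [[-1.0, -0.003, 0.006], [-0.003, 1.0, 0.003], [-0.006, 0.003, -1.0]]
contact_force: [0.2, -0.7, -0.3]
gripper_width: 60.1
grasp_force: 0.0
```

Call:
{"name": "jog_arm", "arguments": {
  "increments": "60 -4 7 25 0; 60 0 0 20 0; 60 0 0 8 0; 60 0 0 0 0; 60 0 0 0 0"
}}

```text
clock: 29.38
tool_pos: [601.1, 195.2, 101.9]
tcp_rot: [[-1.0, 0.0, -0.0], [0.0, 1.0, -0.0], [0.0, -0.0, -1.0]]
contact_force: [-1.0, 0.1, 1.1]
gripper_width: 59.8
grasp_force: 0.0
```

Call:
{"name": "jog_arm", "arguments": {
  "increments": "60 0 0 0 0; 60 0 0 0 0; 60 0 0 0 0; 60 0 0 0 0"
}}

```text
clock: 29.72
tool_pos: [601.8, 195.4, 103.0]
tcp_rot: [[-1.0, 0.0, 0.002], [0.0, 1.0, 0.001], [-0.002, 0.001, -1.0]]
contact_force: [-0.4, 0.4, -0.6]
gripper_width: 59.8
grasp_force: 0.0
```

```bash
python3 - <<'E'
from h import *
W=env.get_image("wrist"); hsv=cv2.cvtColor(W["img"],cv2.COLOR_RGB2HSV); s=env.observe(); print(s["tool_pos"],s["clock"])
for k in((601,195.5,22,68),(601,195.5,12,68),(601,195.5,51,16)): h=proj(W,ring(*k)); print(h.min(0).round(1),h.max(0).round(1))
u,v=proj(W,[[601,195.5,22]])[0].round().astype(int); print(u,v)
f=lambda a:" ".join(f"{s}/{x}" for s,x in a.tolist())
print("row",v,"from",u-65,f(hsv[v,u-65:u-30,1:]));print("from",u+30,f(hsv[v,u+30:u+65,1:]))
for c in(u-18,u): print("col",c,"from",v-60,f(hsv[v-60:v-30,c,1:])); print("from",v+30,f(hsv[v+30:v+65,c,1:]))
E
```

```text
[601.64400754 195.43148665 102.665599  ] 29.7667
[277.1 160.5] [362.9 241.7]
[278.8 158.1] [361.2 236.5]
[308.5 205.4] [331.4 226.7]
320 203
row 203 from 255 32/213 32/213 31/213 30/212 31/212 32/213 32/213 31/213 32/215 32/214 32/214 31/215 31/215 32/216 31/216 29/217 29/217 29/217 31/216 31/216 31/217 31/214 36/200 34/231 19/247 5/245 5/245 5/244 5/244 5/244 4/244 4/244 3/244 3/244 4/244
from 350 7/244 8/244 9/244 10/244 10/244 10/244 11/245 10/246 8/248 11/250 46/203 47/188 46/176 39/143 30/119 30/119 30/119 28/119 30/119 28/117 31/117 33/117 31/117 33/116 31/117 29/116 28/117 28/117 31/117 32/118 36/120 35/118 32/121 32/120 30/119
col 302 from 143 33/208 34/209 32/207 32/208 32/207 30/206 31/206 31/206 32/207 30/205 31/207 32/207 32/207 31/206 31/206 31/206 30/206 31/208 31/208 34/211 33/192 43/213 14/247 5/245 2/245 0/244 1/244 1/244 1/244 1/244
from 233 44/174 45/153 45/153 44/152 41/124 33/107 32/119 30/126 30/196 33/198 33/195 31/195 30/193 30/194 29/193 30/193 30/194 30/194 30/194 29/193 30/194 30/194 30/193 30/194 30/193 32/194 32/194 32/194 31/195 33/195 31/195 34/196 34/195 33/195 31/195
col 320 from 143 32/199 32/199 32/199 31/199 32/200 32/200 33/200 33/200 32/200 31/199 30/201 29/200 30/201 30/201 30/201 30/202 33/199 45/169 22/251 10/247 4/245 2/244 1/244 1/244 1/244 1/244 1/244 1/244 1/244 1/244
from 233 44/162 45/160 44/157 45/158 43/155 45/152 48/169 23/253 32/240 36/203 31/198 33/199 32/199 32/199 31/199 33/202 33/203 32/202 31/204 33/204 33/204 32/202 30/201 33/202 32/202 32/202 32/201 32/201 33/202 32/199 33/200 33/199 33/198 33/198 32/197
```

Call:
{"name": "jog_arm", "arguments": {
  "increments": "60 0 0 20 0; 60 0 0 20 0; 60 0 0 16 0; 50 0 0 8 0; 45 0 0 4 0"
}}

```text
clock: 30.18
tool_pos: [600.1, 195.1, 32.1]
tcp_rot: [[-1.0, 0.0, -0.002], [0.0, 1.0, -0.001], [0.002, -0.001, -1.0]]
contact_force: [0.5, 0.3, 0.2]
gripper_width: 45.1
grasp_force: 0.0
```

Call:
{"name": "jog_arm", "arguments": {
  "increments": "40 0 0 0 0; 40 0 0 0 0; 40 0 0 0 0; 40 0 0 0 0"
}}

```text
clock: 30.52
tool_pos: [602.1, 195.8, 34.9]
tcp_rot: [[-1.0, -0.0, 0.002], [-0.0, 1.0, 0.001], [-0.002, 0.001, -1.0]]
contact_force: [-0.3, 0.7, -0.3]
gripper_width: 40.1
grasp_force: 0.0
```

Call:
{"name": "jog_arm", "arguments": {
  "increments": "32 0 0 0.5 0; 26 0 0 0 0; 20 0 0 0 0; 14 0 0 0 0; 5 0 0 0 0"
}}

```text
clock: 30.93
tool_pos: [601.5, 195.6, 33.6]
tcp_rot: [[-1.0, -0.0, 0.001], [-0.0, 1.0, 0.0], [-0.001, 0.0, -1.0]]
contact_force: [-1.3, -0.0, 3.1]
gripper_width: 17.6
grasp_force: 58.7
```

Call:
{"name": "jog_arm", "arguments": {
  "increments": "5 0 0 0 0; 5 0 0 0 0; 5 0 0 0 0"
}}

```text
clock: 31.18
tool_pos: [601.5, 195.6, 33.6]
tcp_rot: [[-1.0, -0.0, 0.001], [-0.0, 1.0, 0.0], [-0.001, 0.0, -1.0]]
contact_force: [-0.4, -0.1, 4.6]
gripper_width: 17.7
grasp_force: 58.9
```

Call:
{"name": "jog_arm", "arguments": {
  "increments": "5 0 0 -5 0; 5 0 0 -25 0; 5 0 0 -40 0; 5 0 0 -40 0; 5 2 -10 -35 0"
}}

```text
clock: 31.6
tool_pos: [598.9, 186.9, 179.6]
tcp_rot: [[-1.0, -0.002, -0.0], [-0.002, 1.0, 0.001], [0.0, 0.001, -1.0]]
contact_force: [1.3, -0.5, -0.7]
gripper_width: 17.8
grasp_force: 58.6
```

Call:
{"name": "jog_arm", "arguments": {
  "increments": "5 8 -36 -15 0; 5 12 -38 -5 0; 5 12 -38 0 0; 5 12 -38 0 0; 5 12 -38 0 0"
}}

```text
clock: 32.02
tool_pos: [542.0, -3.8, 197.9]
tcp_rot: [[-1.0, -0.001, -0.001], [-0.001, 1.0, 0.0], [0.001, 0.0, -1.0]]
contact_force: [0.7, -0.9, -1.1]
gripper_width: 18.1
grasp_force: 58.7
```

Call:
{"name": "jog_arm", "arguments": {
  "increments": "5 12 -38 0 0; 5 12 -38 0 0; 5 10 -30 0 0; 5 6 -20 0 0; 5 3 -8 0 0"
}}

```text
clock: 32.43
tool_pos: [498.7, -139.2, 197.8]
tcp_rot: [[-1.0, 0.004, -0.001], [0.004, 1.0, -0.0], [0.001, -0.0, -1.0]]
contact_force: [2.0, 0.4, -0.5]
gripper_width: 17.8
grasp_force: 58.7
```

Call:
{"name": "jog_arm", "arguments": {
  "increments": "5 0 0 0 0; 5 0 0 0 0; 5 0 0 0 0; 5 0 0 0 0; 5 0 0 0 0"
}}

```text
clock: 32.85
tool_pos: [500.6, -135.3, 198.0]
tcp_rot: [[-1.0, -0.002, -0.0], [-0.002, 1.0, 0.0], [0.0, 0.0, -1.0]]
contact_force: [0.6, 0.0, -1.3]
gripper_width: 17.7
grasp_force: 58.7
```

```bash
python3 J.py 498.5 -140 0
```

```text
[ 500.52138142 -135.39649168  197.9491212 ] 18.037818528485566 32.9
fit (np.float32(86.075966), np.float64(498.0), np.float64(-139.75)) (np.float32(86.075966), np.float64(498.0), np.float64(-139.75))
pred outer/inner rows [[314.9, 152.5], [314.9, 157.9]]
315 132 [[33, 201], [33, 201], [32, 200], [32, 199], [32, 199], [31, 198], [32, 198], [32, 198], [33, 198], [32, 208], [17, 245], [36, 148], [14, 250], [42, 165], [47, 151], [46, 160], [43, 165], [43, 172], [44, 180], [49, 160], [41, 118], [10, 255], [6, 246], [9, 244], [11, 246], [26, 239], [48, 164], [48, 153], [46, 171], [15, 252], [14, 248], [12, 246], [13, 243], [13, 243], [12, 242], [12, 242], [12, 242], [13, 242], [12, 242], [11, 242]]
row 166
[[103, 242], [101, 243], [101, 243], [102, 243], [103, 242], [106, 243], [105, 243], [105, 243], [104, 243], [102, 243], [103, 242], [104, 243], [105, 242], [108, 243], [109, 245], [112, 249], [46, 194], [28, 188], [30, 186], [33, 188], [35, 187], [33, 185], [31, 183], [32, 183], [32, 183], [32, 183], [33, 183], [31, 181], [30, 180], [31, 181], [31, 181], [32, 183], [33, 183], [31, 182],
[... 565 characters left out ...]
], [9, 242], [11, 242], [11, 242], [11, 242], [11, 242], [10, 243], [10, 243], [10, 244], [14, 243], [34, 209], [18, 221], [2, 243], [1, 244], [2, 244], [1, 247], [2, 251], [21, 211], [40, 147], [49, 126], [44, 122], [44, 117], [40, 147], [15, 255], [40, 165], [35, 125], [32, 127], [30, 128], [30, 126], [30, 126], [30, 126], [31, 125], [31, 125], [32, 126], [29, 123], [31, 124], [31, 124], [31, 124], [31, 124], [31, 124], [31, 124], [29, 123], [29, 123], [29, 122], [31, 123], [30, 121], [28, 118], [30, 128], [32, 128], [32, 127], [29, 123], [31, 132], [32, 208], [32, 212], [32, 209], [32, 210], [34, 212], [31, 213], [31, 213], [33, 214], [33, 214], [31, 215], [31, 216], [31, 217], [34, 201]]
```

Call:
{"name": "jog_arm", "arguments": {
  "increments": "5 1 -2 20 0; 5 1 -2 25 0; 5 0 0 24 0; 5 0 0 14 0; 5 0 0 6 0"
}}

```text
clock: 33.32
tool_pos: [496.6, -139.4, 106.5]
tcp_rot: [[-1.0, -0.001, -0.004], [-0.001, 1.0, 0.001], [0.004, 0.001, -1.0]]
contact_force: [-0.0, 0.1, -0.4]
gripper_width: 17.9
grasp_force: 58.7
```

Call:
{"name": "jog_arm", "arguments": {
  "increments": "5 0 0 0 0; 5 0 0 0 0; 5 0 0 0 0; 5 0 0 0 0; 5 0 0 0 0"
}}

```text
clock: 33.73
tool_pos: [499.0, -140.7, 110.2]
tcp_rot: [[-1.0, -0.0, 0.002], [-0.0, 1.0, -0.001], [-0.002, -0.001, -1.0]]
contact_force: [-0.1, -0.6, -0.6]
gripper_width: 18.1
grasp_force: 58.7
```

Call:
{"name": "jog_arm", "arguments": {
  "increments": "5 0 0 0 0; 5 0 0 0 0; 5 0 0 0 0; 5 0 0 0 0; 5 0 0 0 0"
}}

```text
clock: 34.15
tool_pos: [498.1, -140.5, 109.1]
tcp_rot: [[-1.0, -0.0, -0.0], [-0.0, 1.0, 0.0], [0.0, 0.0, -1.0]]
contact_force: [1.0, 0.1, -1.1]
gripper_width: 18.0
grasp_force: 58.7
```

Call:
{"name": "jog_arm", "arguments": {
  "increments": "5 0 0.5 3 0; 5 0 0 3 0; 5 0 0 3 0; 5 0 0 0 0; 5 0 0 0 0"
}}

```text
clock: 34.57
tool_pos: [497.8, -139.9, 99.6]
tcp_rot: [[-1.0, -0.0, -0.001], [-0.0, 1.0, 0.0], [0.001, 0.0, -1.0]]
contact_force: [0.7, -0.6, -0.4]
gripper_width: 17.6
grasp_force: 58.7
```

Call:
{"name": "jog_arm", "arguments": {
  "increments": "5 0 0 3 0; 5 0 0 3 0; 5 0 0 2 0; 5 0 0 0 0; 5 0 0 0 0"
}}

```text
clock: 34.98
tool_pos: [498.0, -140.0, 91.8]
tcp_rot: [[-1.0, -0.0, -0.0], [-0.0, 1.0, 0.0], [0.0, 0.0, -1.0]]
contact_force: [-0.8, 0.8, -0.3]
gripper_width: 17.5
grasp_force: 58.7
```

Call:
{"name": "jog_arm", "arguments": {
  "increments": "5 0 0 1.5 0; 5 0 0 1 0; 5 0 0 0.5 0; 5 0 0 0 0; 5 0 0 0 0"
}}

```text
clock: 35.4
tool_pos: [498.2, -140.0, 89.1]
tcp_rot: [[-1.0, -0.0, 0.0], [-0.0, 1.0, -0.0], [-0.0, -0.0, -1.0]]
contact_force: [-0.4, -1.0, -0.7]
gripper_width: 17.8
grasp_force: 58.7
```

Call:
{"name": "jog_arm", "arguments": {
  "increments": "5 0 0 0.5 0; 5 0 0 0.3 0; 5 0 0 0 0; 5 0 0 0 0"
}}

```text
clock: 35.73
tool_pos: [498.3, -140.1, 88.5]
tcp_rot: [[-1.0, -0.0, 0.0], [-0.0, 1.0, -0.0], [-0.0, -0.0, -1.0]]
contact_force: [-1.1, 0.2, 1.7]
gripper_width: 17.6
grasp_force: 58.9
```

Seated. I'll release, withdraw, and check all four from the side camera by numbers.

Call:
{"name": "jog_arm", "arguments": {
  "increments": "5 0 0 -0.3 0; 20 0 0 0 0; 26 0 0 0 0; 32 0 0 0 0; 40 0 0 0 0"
}}

```text
clock: 36.15
tool_pos: [498.2, -140.0, 88.5]
tcp_rot: [[-1.0, -0.0, -0.0], [-0.0, 1.0, 0.0], [0.0, 0.0, -1.0]]
contact_force: [-0.8, 0.3, 0.4]
gripper_width: 39.8
grasp_force: 0.0
```

Call:
{"name": "jog_arm", "arguments": {
  "increments": "48 0 0 -3 0; 55 0 0 -15 0; 60 0 0 -35 0; 60 0 10 -35 0; 60 0 30 -20 0"
}}

```text
clock: 36.57
tool_pos: [499.8, -102.5, 200.3]
tcp_rot: [[-1.0, 0.005, 0.005], [0.005, 1.0, -0.003], [-0.005, -0.002, -1.0]]
contact_force: [1.4, 0.9, 0.2]
gripper_width: 60.1
grasp_force: 0.0
```

Call:
{"name": "jog_arm", "arguments": {
  "increments": "60 5 40 0 0; 60 5 40 0 0; 60 5 40 0 0; 60 5 40 0 0; 60 5 40 0 0"
}}

```text
clock: 36.98
tool_pos: [472.7, 101.7, 197.1]
tcp_rot: [[-1.0, 0.0, 0.001], [0.0, 1.0, 0.0], [-0.001, 0.0, -1.0]]
contact_force: [1.5, 0.2, -0.1]
gripper_width: 60.2
grasp_force: 0.0
```

Call:
{"name": "jog_arm", "arguments": {
  "increments": "60 0 40 0 0; 60 0 40 0 0; 60 0 15 0 0; 60 0 0 0 0; 60 0 0 0 0"
}}

```text
clock: 37.4
tool_pos: [472.8, 195.7, 196.5]
tcp_rot: [[-1.0, -0.003, -0.0], [-0.003, 1.0, -0.001], [0.0, -0.001, -1.0]]
contact_force: [-0.3, -0.4, 0.7]
gripper_width: 60.0
grasp_force: 0.0
```

```bash
python3 - <<'E'
from h import *
np.set_printoptions(precision=1,suppress=True)
s=env.observe(); print(s["tool_pos"],s["clock"])
T=env.get_image("top");S=env.get_image("side")
for n,xy,b,r in(("RL",(636,-127),1,1),("RS",(627,-4),0,1),("WL",(497,-7),1,0),("WS",(498.5,-140),0,0)):
    z0=82 if b else 58
    for k,c in(("top",T),("side",S)):
        # template check: knob-top and brim hull centroids vs expected, using gradient score over xy and tilt-free model
        g=cv2.GaussianBlur(c["img"],(0,0),1).astype(np.float32); G=np.minimum(np.sqrt((cv2.Sobel(g,6-1,1,0)**2+cv2.Sobel(g,5,0,1)**2).sum(2)),150)
        best=max(((cv2.remap(G,*[q.astype(np.float32) for q in np.hsplit(proj(c,ring(xy[0]+dx,xy[1]+dy,z0+19+dz,88 if b else 68)),2)],1).mean(),dx,dy,dz) for dx in np.arange(-8,9,1.) for dy in np.arange(-8,9,1.) for dz in (0,)),key=lambda t:t[0])
        print(n,k,best)
E
```

```text
[472.8 195.7 196.5] 37.4
RL top (np.float32(147.9372), np.float64(-1.0), np.float64(0.0), 0)
RL side (np.float32(144.37407), np.float64(0.0), np.float64(-7.0), 0)
RS top (np.float32(147.71223), np.float64(-2.0), np.float64(1.0), 0)
RS side (np.float32(149.22626), np.float64(0.0), np.float64(-6.0), 0)
WL top (np.float32(149.88951), np.float64(-1.0), np.float64(1.0), 0)
WL side (np.float32(148.07216), np.float64(0.0), np.float64(-6.0), 0)
WS top (np.float32(149.62326), np.float64(-3.0), np.float64(1.0), 0)
WS side (np.float32(148.71701), np.float64(-1.0), np.float64(-3.0), 0)
```

```bash
python3 -c "
from bench import env
print(env.sign_off())"
```

```text
the job is handed in; nothing more can be done
None
```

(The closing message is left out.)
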